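# Spacers from the dial jar

## Task

The next deck needs the four brass spacers from the square jar with the orange dial cap. With the jar still lying in its rack, turn the cap until its large hole, the only one the spacers fit through, is over the jar's spout; then lift the jar out, tip it over the black tray until all four spacers lie in the tray, and lay the jar back in its own bay as it was. Finally turn the cap shut, its blank quarter over the spout, and leave the tray, the other jars and the things lying around them where they are.

Things in the scene. Friction and masses are not known exactly. Their poses are not given: they have to be found in the camera images.
- rack: Fixed blue rack, 232 mm wide (y), two bays at y = -56 and 56 mm. Origin: on the bench under its middle. Its deck slopes 52 degrees and rises towards its -x (it faces away from the robot, its -x being roughly the world's +x); the deck's upper face runs from x 60, z 36 mm, where a 32 mm lip stands square to it, 92 mm up the slope. A bay has two side rails, 10 mm high, 64 mm apart. Jars lie on the deck, foot against the lip, mouth uphill.
- jar_center (a point): Centre of the jar to use: clear, square, 56 x 56 mm, 132 mm long with its orange cap, 0.3 kg, in either bay. z: along the jar to its mouth (52 degrees upwards in the rack); x: out of the deck, the jar's upper side; y: across the bay. The point is on the axis, 66 mm from the foot; the square part ends 34 mm ahead. Grip the two side faces (y) above the rails; the next jar is 56 mm off.
- jar_mouth (a point): Fixed to the jar, axes as jar_center: in the cap's outer face over the jar's spout, 66 mm ahead of jar_center and 16 mm to its -x side. A funnel inside leads along the jar's -x side (the one on the deck) to this spout, 18 mm wide: the jar pours with its -x side down, mouth 25 degrees or more below the horizontal; tip further or shake if a spacer hangs.
- cap_center (a point): Centre of the orange dial cap, on the jar's axis, 53 mm ahead of jar_center: round, 64 mm across, 26 mm high, ribbed rim to be gripped from in front along the axis; the jar's square shoulder starts 19 mm behind this point. z: out of the mouth; x, y turn with the cap. Its face has a 24 mm hole at -x, an 8 mm hole at +y, three 4 mm holes at +x, and is blank at -y. Red stripe on the rim at +x.
- cap (a joint): Angle of the cap on the jar, rad, positive anticlockwise for one who looks at its face. 0: large hole over the spout (red stripe in line with the red mark on the jar's upper side). 1.57: the 8 mm hole. 3.14: the 4 mm holes. -1.57: blank, shut. Stops at -2.1 and 3.3. Light friction (0.025 N m); it stays where it is left. It starts near the 8 mm hole.
- spacer0_center (a point): Centre of one of four brass spacers, round with domed ends, 10.4 mm in diameter and 12 mm long, 11 g each, inside the jar at the start. They slide easily.
- spacer1_center (a point): Centre of one of four brass spacers, round with domed ends, 10.4 mm in diameter and 12 mm long, 11 g each, inside the jar at the start. They slide easily.
- spacer2_center (a point): Centre of one of four brass spacers, round with domed ends, 10.4 mm in diameter and 12 mm long, 11 g each, inside the jar at the start. They slide easily.
- spacer3_center (a point): Centre of one of four brass spacers, round with domed ends, 10.4 mm in diameter and 12 mm long, 11 g each, inside the jar at the start. They slide easily.
- tray_center (a point): Centre of the black open tray, half-way up: 190 mm long (its x), 130 mm wide (its y), 42 mm high, walls 4 mm, floor 4 mm; 0.45 kg, loose on the bench.
- jar_green_center (a point): Centre of a closed jar of the same section with a plain green lid, 128 mm long, in the other bay; its axes lie as the jar's do. To be left alone.
- jar_black_center (a point): Centre of a jar of the same size with a plain black lid, standing upright on the bench behind the rack and the tray. To be left alone.
- pcb: Green circuit board on four brass feet, 100 x 80 x 24 mm, on the bench towards the robot's right. To be left alone.
- driver: Screwdriver with a red handle, 170 mm long, 26 mm high, lying on the bench on the robot's side of the work. To be left alone.
- mouse: Black computer mouse, 100 x 58 x 33 mm, on the bench towards the robot's left. To be left alone.
Not all that is in view belongs to the job. What is shaped like the part that bears jar_center but blue or pink is not meant.

How it is judged:
On the way, in this order (a step that is already met when the one before it is completed fails the run):
1. with the jar still in its bay, the cap is turned to the large hole (value of joint cap between -0.22 and 0.22 rad and distance of jar_center from where it was at the start of the episode below 0.015 m and distance of jar_mouth from where it was at the start of the episode below 0.02 m), for 0.2 s.
2. set to the large hole, the jar is brought over the tray with its mouth going below the level (angle between jar_center's own z axis and vertical above 1.6 rad and horizontal distance between jar_mouth and tray_center below 0.13 m and value of joint cap between -0.22 and 0.22 rad), for 0.1 s.
3. all four spacers are in the tray (x of spacer0_center in the frame of tray_center between -0.091 and 0.091 m and y of spacer0_center in the frame of tray_center between -0.061 and 0.061 m and z of spacer0_center in the frame of tray_center between -0.02 and 0.02 m and x of spacer1_center in the frame of tray_center between -0.091 and 0.091 m and y of spacer1_center in the frame of tray_center between -0.061 and 0.061 m and z of spacer1_center in the frame of tray_center between -0.02 and 0.02 m and x of spacer2_center in the frame of tray_center between -0.091 and 0.091 m and y of spacer2_center in the frame of tray_center between -0.061 and 0.061 m and z of spacer2_center in the frame of tray_center between -0.02 and 0.02 m and x of spacer3_center in the frame of tray_center between -0.091 and 0.091 m and y of spacer3_center in the frame of tray_center between -0.061 and 0.061 m and z of spacer3_center in the frame of tray_center between -0.02 and 0.02 m), for 0.2 s.
4. the jar lies in its own bay again (distance of jar_center from where it was at the start of the episode below 0.015 m and distance of jar_mouth from where it was at the start of the episode below 0.02 m and linear speed of jar below 0.03 m/s), for 0.2 s.
At the end, for the whole second after the job is handed in: All four spacers lie in the tray; the jar lies in its own bay, its centre within 15 mm and its mouth within 20 mm of where they were; the cap is shut: its angle is between -2.0 and -1.3 rad (blank over the spout) (all of step 3 and distance of jar_center from where it was at the start of the episode below 0.015 m and distance of jar_mouth from where it was at the start of the episode below 0.02 m and value of joint cap between -2 and -1.3 rad); the robot touches nothing.
It fails at once if another jar, the circuit board, the screwdriver or the mouse is moved by more than 20 mm (distance of any of jar_green_center, jar_black_center, pcb, driver, mouse from where it was at the start of the episode above 0.02 m).
It fails at once if the tray is pushed more than 40 mm (distance of tray_center from where it was at the start of the episode above 0.04 m).
It also fails if it takes over 72 s, if anything falls off the work surface, if the arm or the gripper's body presses on something with over 40 N, if the wrist force passes 120 N, or if a joint passes its speed limit or range.

## Robot

A 6-joint arm with a two-finger parallel gripper is mounted at the origin on the work surface. World frame = base frame: x ahead of the robot, y to its left, z up, the work surface at z = 0. Lengths are in m, angles in rad, forces in N, time in s.
With the tool pointing down it reaches from about 0.3 to 0.775 m from the base axis. Payload 14.6 kg.
Tool frame: the origin (TCP) lies on the centre line of the jaws, within the pads' length; the fingertips stand 19 mm ahead of it and the grasp point (between the pads) is the TCP; z points along the fingers, y is the direction in which the jaws open and shut (so a half turn about z gives the same grasp; the last joint's range is limited). The gripper opens to 94 mm and grips with 3 to 60 N. Pads are 16 mm wide; open, the fingers measure 119 mm over their backs; the gripper's body (75 mm by 177 mm) begins 78 mm behind the grasp point.
Start: joints at [1.157, 0.3, 1.521, -0, 1.321, -0.067], TCP at [0.187, 0.517, 0.224] pointing down, gripper open.
Joint ranges: [-3.03, 3.03], [-0.79, 2.21], [0.23, 2.52], [-1.04, 4.18], [0, 3.07], [-2.55, 2.55]. Speed limits (rad/s): [2.22, 2.22, 2.57, 3.14, 3.14, 3.14].

## Interface

Orientations are given as [roll, pitch, yaw] about the fixed x, y, z axes, in that order (R = Rz(yaw) Ry(pitch) Rx(roll)).
In Python, from station import ctrl gives the robot as it stands. The module is installed in compiled form; this text tells all that it offers.
- The arm moves only by the shell command python3 -m creep 'ROWS' [FORCE]. ROWS is a JSON object of lists of equal length, an entry for each row: "translation": the shift along the world's x, y, z in mm, a list of three; "yaw": the turn about the world's z in rad; "gripper": the closure in counts, from 0 (fully open) to 255 (shut). A call has 1 to 5 rows; each row is the pose to reach, as a shift and turn from the pose measured when the call began; what a row does not reach only later rows make up. A row lasts 1/12 s, in which the tool goes at most 41.7 mm and 7.16 degrees, less where a joint would pass 70% of its speed; a pose out of reach is approached as far as the arm can. A call with a gripper value outside its range is refused whole. The fingers move at their own pace and stop on an object; FORCE is the grip in N (left out, the last holds). Time passes only in rows, so rows that repeat a pose let the fingers close. It gives the time, the measured TCP pose, the force and the opening at its end, in the units of the state.
- ctrl.get_obs(): the state, without advancing time (a new reading comes with each control period).
- ctrl.camera(name): name is "scene" or "top" or "wrist"; returns a dict with "pixels" (480x640x3 uint8, red, green, blue), "depth" (480x640 float32, m along the optical axis (not along the pixel's ray), 0 where there is no reading), "fx", "fy", "cx", "cy" (pixels), "dist" ([k1, k2, p1, p2, k3] as OpenCV has them; the pictures are not rectified), "R" (3x3) and "t" (3): a world point X has camera coordinates R X + t; the wrist camera has in their place "tool_from_camera" (4x4, takes a point from camera to tool coordinates, whose origin is the TCP and whose axes are the flange's). Camera axes: x right, y down, z forward; pixel columns grow to the right and rows downward; lengths in m; the calibration is good to about 2 mm. A picture is of the moment at which its call begins: read the wrist's pose just before it.
- ctrl.hand_in(): hands the job in, once; it reports no verdict.
The state is a dict: "time_s": time; "qpos": joint angles; "joint_vel": joint speeds; "tau": joint torques, N m; "ee_pos": TCP position; "eef_rot": TCP orientation; "force": force on the tool from outside, world axes, zero at the start; "moment": the same for the moment, N m; "grip_width": finger opening in m.
Only numpy, scipy, OpenCV 4.12 (cv2) and the standard library are available. Lean on these libraries where they do the work, as an engineer would, in place of code of your own. Each camera call takes 0.05 s, during which the arm holds its last target. There are 200 camera calls.

## Working session

There is one attempt and no reset: what is moved stays moved. The work goes in short steps, Python scripts to look and compute and a shell command to move; the robot and the scene stay as the last step left them, time stands still between calls to the robot, and variables do not carry over. Pictures are saved under pics/ and viewed, about 8 in all and at most 12, crops included, and the job is handed in when it is done.

```bash
mkdir -p pics; cat > h.py <<'E'
from station import ctrl
import numpy as np, cv2
def cam(n):
    c=ctrl.camera(n); c['K']=np.array([[c['fx'],0,c['cx']],[0,c['fy'],c['cy']],[0,0,1.]]); c['dist']=np.array(c['dist'],float)
    if 'R' in c: c['R']=np.array(c['R']);c['t']=np.array(c['t'])
    return c
def save(c,f,box=None,s=1):
    im=c['pixels'][...,::-1]
    if box: im=im[box[1]:box[3],box[0]:box[2]]
    cv2.imwrite(f,cv2.resize(im,None,fx=s,fy=s,interpolation=cv2.INTER_CUBIC))
def rays(c,uv):
    n=cv2.undistortPoints(np.array(uv,float).reshape(-1,1,2),c['K'],c['dist']).reshape(-1,2)
    return np.c_[n,np.ones(len(n))]
def onplane(c,uv,z):
    d=rays(c,uv)@c['R']; o=-c['R'].T@c['t']
    return o+d*((z-o[2])/d[:,2])[:,None]
def bydepth(c,uv):
    uv=np.array(uv,int).reshape(-1,2); z=c['depth'][uv[:,1],uv[:,0]]
    return (rays(c,uv)*z[:,None]-c['t'])@c['R']
def proj(c,X):
    return cv2.projectPoints(np.array(X,float).reshape(-1,1,3),cv2.Rodrigues(c['R'])[0],c['t'],c['K'],c['dist'])[0].reshape(-1,2)
E
python3 - <<'E'
from h import *
a=cam('top');b=cam('scene')
save(a,'pics/top0.png');save(b,'pics/scene0.png')
for c in(a,b): print(-c['R'].T@c['t'],c['R'][2],(c['depth']>0).mean())
print(ctrl.get_obs())
E
```

```text
[0.34385668 0.0932098  1.03231463] [ 1.57002187e-01  8.62841217e-04 -9.87597878e-01] 0.995927734375
[1.10902635 0.79328917 0.86365764] [-0.51537664 -0.58478422 -0.62642984] 0.995322265625
{'time_s': 0.1, 'qpos': array([ 1.15740843e+00,  3.00400190e-01,  1.52150638e+00,  2.02333028e-05,
        1.32070213e+00, -6.65875603e-02]), 'joint_vel': array([-0.00146786, -0.00211988, -0.0018674 ,  0.00013886,  0.00037845,
       -0.00078608]), 'tau': array([ 1.30228822e-03, -5.32640755e+01, -3.53281546e+01,  7.08701299e-02,
        2.34567525e-02, -9.91725665e-05]), 'ee_pos': array([0.1868462 , 0.51706459, 0.22395682]), 'eef_rot': array([-3.14058017e+00, -8.71611926e-05,  2.79478725e+00]), 'force': array([ 0.07037619,  0.4983086 , -0.29399556]), 'moment': array([ 0.01837207, -0.00456918,  0.03437793]), 'grip_width': 0.09411283826403267}
```

View pics/top0.png

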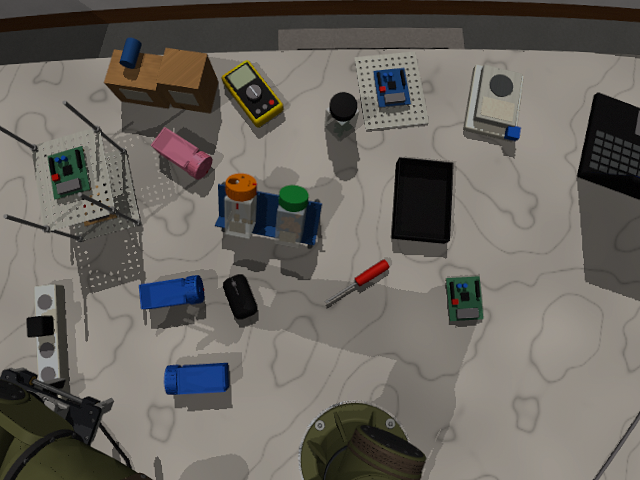

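View pics/scene0.png

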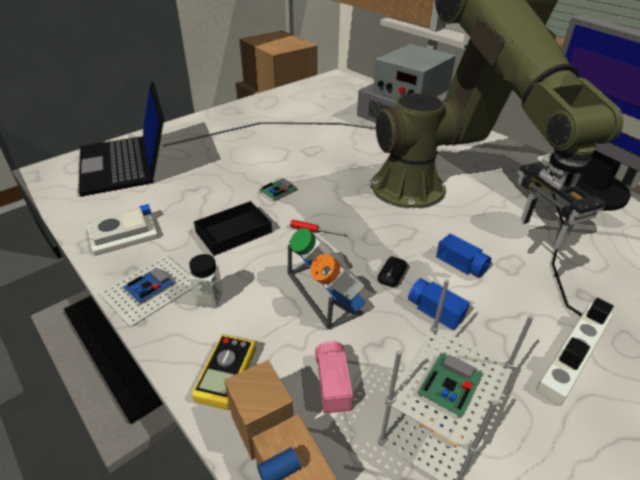

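Top view: up is +x and left is +y. Candidates for the jar:
- orange-cap jar in the rack, (240,190)
- green-lid jar in the rack, (292,200)
- black-lid jar standing, (343,108)
- pink look-alike, (183,153)
- blue look-alikes, (172,292) and (196,378)

I choose the orange one in the rack's +y bay. The tray is at (422,200). I'll measure these and check the choice in one close crop.

```bash
cat > meas.py <<'E'
from h import *
def mask(c,lo,hi,box):
    hsv=cv2.cvtColor(c['pixels'],cv2.COLOR_RGB2HSV); m=cv2.inRange(hsv,lo,hi)
    k=np.zeros_like(m);k[box[1]:box[3],box[0]:box[2]]=1
    return m*k
def cloud(c,m):
    v,u=np.nonzero((m>0)&(c['depth']>0)); return bydepth(c,np.c_[u,v]),np.c_[u,v]
def plane(P,th=.002):
    best=None;r=np.random.default_rng(0)
    for _ in range(300):
        q=P[r.choice(len(P),3,False)];n=np.cross(q[1]-q[0],q[2]-q[0])
        if np.linalg.norm(n)<1e-7: continue
        n/=np.linalg.norm(n);i=abs((P-q[0])@n)<th
        if best is None or i.sum()>best.sum(): best=i
    Q=P[best];n=np.linalg.svd(Q-Q.mean(0))[2][2];n*=np.sign(n[2]);return Q.mean(0),n,best
E
python3 - <<'E'
from meas import *
a=cam('top');b=cam('scene')
np.set_printoptions(precision=4,suppress=True)
for nm,c,bx in(('scene',b,(300,245,350,290)),('top',a,(215,165,265,210))):
    P,uv=cloud(c,mask(c,(5,150,80),(20,255,255),bx))
    m,n,i=plane(P); Q=P[i]
    (cx,cy),r=cv2.minEnclosingCircle(((Q-m)@np.linalg.svd(Q-m)[2][:2].T).astype(np.float32))
    ctr=m+np.array([cx,cy])@np.linalg.svd(Q-m)[2][:2]
    print(nm,'orange n',n,len(P),i.sum(),'face ctr',ctr,'r',r,'elev',np.degrees(np.arcsin(n[2])),'az',np.degrees(np.arctan2(n[1],n[0])))
for nm,c,bx in(('scene',b,(285,225,320,260)),('top',a,(270,180,315,215))):
    P,uv=cloud(c,mask(c,(50,100,50),(75,255,255),bx))
    m,n,i=plane(P);print(nm,'green',m,n,len(P),i.sum(),'mean all',P.mean(0))
# rack blue in top
P,uv=cloud(a,mask(a,(100,100,40),(125,255,255),(205,175,335,255)))
print('rack blue pts',len(P),P.min(0),P.max(0)); 
for y0 in np.arange(P[:,1].min(),P[:,1].max(),.03):
    q=P[(P[:,1]>=y0)&(P[:,1]<y0+.03)]
    if len(q): print(round(y0,3),len(q),q.min(0),q.max(0), 'top pt',q[q[:,2].argmax()])
# tray
m=mask(a,(0,0,0),(180,255,45),(380,145,465,255))
m=cv2.morphologyEx(m,cv2.MORPH_OPEN,np.ones((5,5)));k=max(cv2.findContours(m,0,1)[0],key=cv2.contourArea)
w=onplane(a,k.reshape(-1,2),.042)[:,:2]
print('tray rect',cv2.minAreaRect((w*1000).astype(np.float32)),cv2.boundingRect(k))
P,uv=cloud(a,m);print('tray z pct',np.percentile(P[:,2],[1,20,50,80,99]))
save(b,'pics/cap1.png',(270,215,390,335),5)
E
```

```text
scene orange n [ 0.615  -0.1292  0.7779] 582 353 face ctr [0.5984 0.2337 0.157 ] r 0.03307081758975983 elev 51.06892203617942 az -11.863471419696094
top orange n [ 0.6079 -0.1019  0.7874] 602 368 face ctr [0.598  0.2318 0.1576] r 0.03220151737332344 elev 51.944779681871935 az -9.519689207899292
scene green [0.5725 0.1268 0.1537] [ 0.6061 -0.1145  0.7871] 467 281 mean all [0.572  0.1321 0.1526]
top green [0.5705 0.1247 0.1559] [ 0.5999 -0.133   0.7889] 444 395 mean all [0.5693 0.125  0.1558]
rack blue pts 942 [ 0.4805  0.0668 -0.0011] [0.6105 0.3074 0.1363]
0.067 189 [ 0.4805  0.0668 -0.0011] [0.5666 0.0965 0.1166] top pt [0.5581 0.0948 0.1166]
0.097 3 [0.4833 0.0988 0.0522] [0.4854 0.101  0.0536] top pt [0.4854 0.101  0.0536]
0.157 384 [0.4963 0.1592 0.0347] [0.5869 0.1868 0.1363] top pt [0.5356 0.1617 0.1363]
0.187 98 [0.5027 0.1868 0.0337] [0.5894 0.2107 0.1157] top pt [0.5803 0.2018 0.1157]
0.217 1 [0.5086 0.2185 0.0512] [0.5086 0.2185 0.0512] top pt [0.5086 0.2185 0.0512]
0.277 265 [0.5232 0.2775 0.035 ] [0.6105 0.3057 0.1081] top pt [0.6043 0.2837 0.1081]
0.307 2 [0.5283 0.3072 0.0532] [0.5307 0.3074 0.0538] top pt [0.5283 0.3072 0.0538]
tray rect ((581.623046875, -170.99342346191406), (135.43019104003906, 196.04649353027344), 83.76776123046875) (392, 158, 61, 85)
tray z pct [-0.0007  0.0026  0.0047  0.0203  0.0436]
```

View pics/cap1.png

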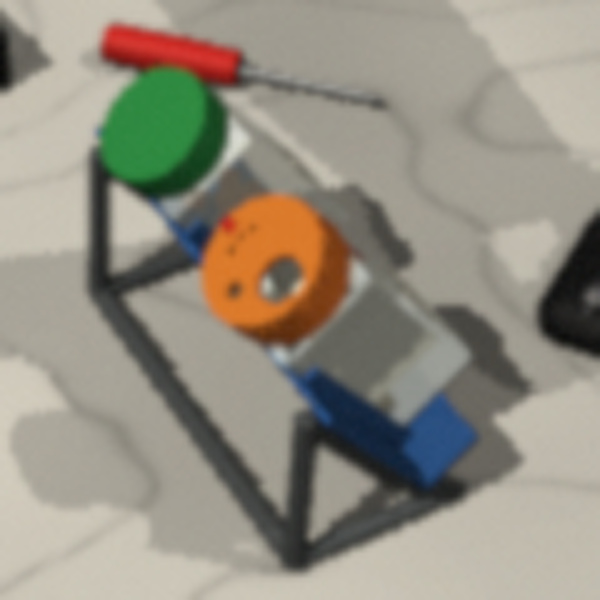

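The crop confirms it: the orange dial cap has its large hole at about (326,271) in the scene image, pointing left (+y). The 8 mm hole at (317,273) is over the spout and the red stripe is at (316,260). The fit puts the cap centre at about (0.590, 0.2345, 0.147), jar azimuth −12° and elevation 52°, which agrees with the rack geometry (predicted jar centre z 0.105). I'll turn the cap with yaw strokes of a light pinch across the rim, so I go above it first.

```bash
python3 -m creep '{"translation":[[36,-25,10],[72,-50,20],[108,-75,26],[144,-100,26],[160,-112,26]],"yaw":[0.1,0.2,0.3,0.3,0.3],"gripper":[0,0,0,0,0]}' 5
python3 -m creep '{"translation":[[34,-24,0],[68,-48,0],[102,-72,0],[136,-96,0],[160,-112,0]],"yaw":[0.1,0.2,0.3,0.34,0.34],"gripper":[0,0,0,0,0]}'
python3 -m creep '{"translation":[[30,-21,0],[60,-42,0],[84,-59,0],[84,-59,0],[84,-59,0]],"yaw":[0,0,0,0,0],"gripper":[0,0,0,0,0]}'
```

```text
time_s: 0.62
ee_pos: [0.349, 0.4033, 0.2506]
eef_rot: [-3.141, 0.001, 3.095]
force: [-0.2, 0.0, 0.6]
grip_width: 0.0944
time_s: 1.03
ee_pos: [0.5111, 0.289, 0.2504]
eef_rot: [-3.141, 0.001, -2.847]
force: [-0.2, 0.8, 0.4]
grip_width: 0.094
time_s: 1.45
ee_pos: [0.5957, 0.229, 0.2495]
eef_rot: [-3.141, -0.001, -2.849]
force: [-0.6, -0.7, -0.3]
grip_width: 0.0941
```

```bash
python3 -m creep '{"translation":[[-5,5,-30],[-5,5,-60],[-5,5,-85],[-5,5,-93],[-5,5,-93]],"yaw":[0,0,0,0,0],"gripper":[0,0,0,0,0]}' 4
python3 -m creep '{"translation":[[0,0,0],[0,0,0],[0,0,0],[0,0,0],[0,0,0]],"yaw":[0,0,0,0,0],"gripper":[140,140,140,140,140]}' 4
python3 -m creep '{"translation":[[0,0,0],[0,0,0],[0,0,0],[0,0,0],[0,0,0]],"yaw":[0,-0.1,-0.2,-0.3,-0.4],"gripper":[140,140,140,140,140]}'
python3 - <<'E'
from h import *
b=cam('scene');save(b,'pics/cap2.png',(270,215,390,335),5)
E
```

```text
time_s: 1.87
ee_pos: [0.5893, 0.2345, 0.1548]
eef_rot: [-3.141, -0.004, -2.848]
force: [-0.3, 0.5, -0.4]
grip_width: 0.094
time_s: 2.28
ee_pos: [0.5896, 0.2349, 0.156]
eef_rot: [-3.142, -0.002, -2.848]
force: [-0.6, 1.9, 4.6]
grip_width: 0.0711
time_s: 2.7
ee_pos: [0.5898, 0.2345, 0.1563]
eef_rot: [-3.141, -0.002, 3.03]
force: [-0.2, -0.2, 0.4]
grip_width: 0.0662
```

View pics/cap2.png

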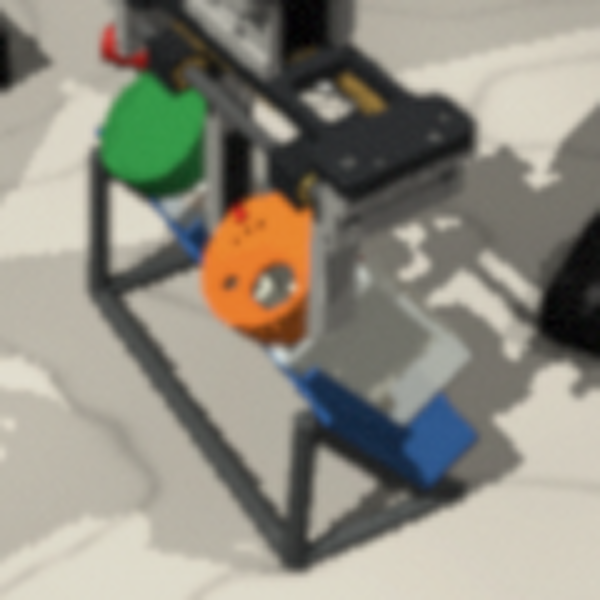

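```bash
cat > capang.py <<'E'
from meas import *
F=np.array([.5982,.2328,.1573]);az=np.radians(-12);el=np.radians(52)
u=np.array([np.cos(az),np.sin(az),0]);k=np.array([0,0,1.])
a=np.cos(el)*u+np.sin(el)*k;X=-np.sin(el)*u+np.cos(el)*k;Y=np.cross(a,X)
def capang(cs=('scene','top'),F=F):
    for n in cs:
        c=cam(n); o=-c['R'].T@c['t']
        uv=np.array([(p,q) for q in range(480) for p in range(640)]);d=rays(c,uv)@c['R']
        P=o+d*(((F-o)@a)/(d@a))[:,None]-F
        x,y=P@X,P@Y; r=np.hypot(x,y)
        hsv=cv2.cvtColor(c['pixels'],cv2.COLOR_RGB2HSV).reshape(-1,3).astype(int)
        org=(hsv[:,0]>=4)&(hsv[:,0]<=20)&(hsv[:,1]>150)
        # weight of non-orange in annulus per angle: matched against a 24 mm hole at radius 16
        best=[]
        for t in np.radians(np.arange(-180,180,2)):
            i=np.hypot(x+.016*np.cos(t),y+.016*np.sin(t))<.009
            best.append((~org[i]).mean())
        best=np.array(best);t=np.radians(np.arange(-180,180,2));w=np.clip(best-.6*best.max(),0,None)
        ang=np.angle((w*np.exp(1j*t)).sum())
        red=((hsv[:,0]<3)|(hsv[:,0]>176))&(hsv[:,1]>150)&(hsv[:,2]>90)&(r>.022)&(r<.045)
        print(n,'hole angle',round(float(ang),3),'peak',round(best.max(),2),'| red stripe',red.sum(),np.round(np.arctan2(y[red].mean(),x[red].mean()),3) if red.any() else '')
        C=c
E
python3 -m creep '{"translation":[[0,0,0],[0,0,0],[0,0,0],[0,0,0],[0,0,0]],"yaw":[-0.1,-0.2,-0.3,-0.4,-0.5],"gripper":[140,140,140,140,140]}'
python3 -m creep '{"translation":[[0,0,0],[0,0,0],[0,0,0],[0,0,0],[0,0,0]],"yaw":[-0.1,-0.1,-0.1,-0.1,-0.1],"gripper":[140,140,140,0,0]}'
python3 -m creep '{"translation":[[0,0,0],[0,0,0],[0,0,0],[0,0,0],[0,0,0]],"yaw":[0.1,0.2,0.3,0.4,0.5],"gripper":[0,0,0,0,0]}'
python3 -m creep '{"translation":[[0,0,0],[0,0,0],[0,0,0],[0,0,0],[0,0,0]],"yaw":[0.1,0.2,0.3,0.4,0.5],"gripper":[0,0,0,0,0]}'
python3 -c "
from capang import *
capang()"
```

```text
time_s: 3.17
ee_pos: [0.5898, 0.2344, 0.1562]
eef_rot: [-3.141, -0.002, 2.521]
force: [0.9, -0.9, 1.5]
grip_width: 0.0675
time_s: 3.58
ee_pos: [0.5896, 0.2345, 0.156]
eef_rot: [-3.141, -0.002, 2.424]
force: [0.0, -0.8, -1.2]
grip_width: 0.0788
time_s: 4.0
ee_pos: [0.5893, 0.2347, 0.1557]
eef_rot: [-3.14, -0.003, 2.931]
force: [-0.1, 0.1, -1.0]
grip_width: 0.094
time_s: 4.42
ee_pos: [0.589, 0.2349, 0.1554]
eef_rot: [-3.141, -0.004, -2.845]
force: [0.1, 0.4, 0.1]
grip_width: 0.094
scene hole angle 1.051 peak 1.0 | red stripe 0 
top hole angle 0.0 peak 1.0 | red stripe 0
```

```bash

python3 -m creep '{"translation":[[0,0,0],[0,0,0],[0,0,0],[0,0,0],[0,0,0]],"yaw":[0,0,0,0,0],"gripper":[140,140,140,140,140]}' 4
python3 -m creep '{"translation":[[0,0,0],[0,0,0],[0,0,0],[0,0,0],[0,0,0]],"yaw":[-0.1,-0.2,-0.3,-0.4,-0.5],"gripper":[140,140,140,140,140]}'
python3 -m creep '{"translation":[[0,0,0],[0,0,0],[0,0,0],[0,0,0],[0,0,0]],"yaw":[-0.1,-0.2,-0.3,-0.4,-0.5],"gripper":[140,140,140,140,140]}'
python3 -m creep '{"translation":[[0,0,0],[0,0,0],[0,0,0],[0,0,0],[0,0,0]],"yaw":[0,0,0,0,0],"gripper":[140,0,0,0,0]}'
python3 -m creep '{"translation":[[0,0,0],[0,0,0],[0,0,40],[0,0,80],[0,0,100]],"yaw":[0.1,0.2,0.3,0.4,0.5],"gripper":[0,0,0,0,0]}'
python3 - <<'E'
from capang import *
capang(('scene',))
save(cam('scene'),'pics/cap3.png',(270,215,390,335),5)
E
```

```text
time_s: 4.93
ee_pos: [0.5889, 0.235, 0.1554]
eef_rot: [-3.141, -0.004, -2.849]
force: [-1.1, 1.1, 0.8]
grip_width: 0.0713
time_s: 5.35
ee_pos: [0.5889, 0.2349, 0.1553]
eef_rot: [-3.141, -0.004, 2.929]
force: [-0.1, -0.7, 0.3]
grip_width: 0.0651
time_s: 5.77
ee_pos: [0.5893, 0.2345, 0.1558]
eef_rot: [-3.141, -0.003, 2.424]
force: [3.1, -4.3, 5.0]
grip_width: 0.0691
time_s: 6.18
ee_pos: [0.5892, 0.2346, 0.1557]
eef_rot: [-3.141, -0.003, 2.425]
force: [1.2, -0.5, -0.1]
grip_width: 0.092
time_s: 6.6
ee_pos: [0.5897, 0.2348, 0.2605]
eef_rot: [3.14, 0.001, 2.931]
force: [-0.7, 0.3, 0.6]
grip_width: 0.0937
scene hole angle 0.558 peak 1.0 | red stripe 0
```

View pics/cap3.png

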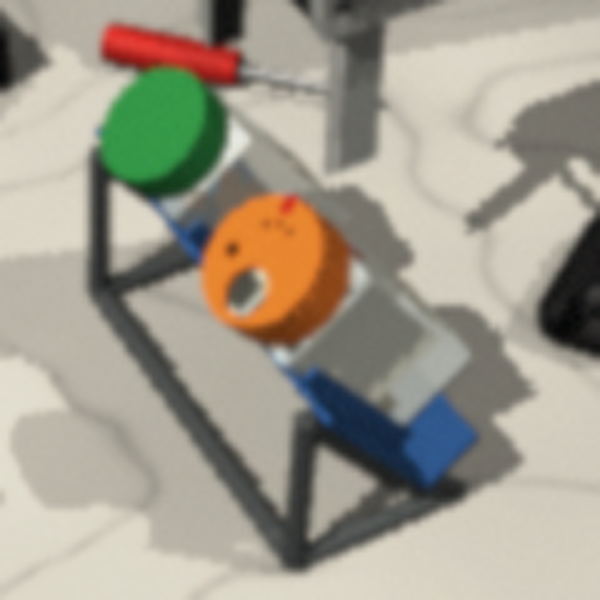

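The hole is now at about (319,273), 0.56 rad short of the spout. Each 1.0 rad stroke turns the cap about 0.5 rad, so one more stroke should do it.

```bash

python3 -m creep '{"translation":[[0,0,0],[0,0,-30],[0,0,-60],[0,0,-90],[0,0,-104]],"yaw":[0.1,0.2,0.3,0.4,0.5],"gripper":[0,0,0,0,0]}' 4
python3 -m creep '{"translation":[[0,0,0],[0,0,0],[0,0,0],[0,0,0],[0,0,0]],"yaw":[0,0,0,0,0],"gripper":[140,140,140,140,140]}' 4
python3 -m creep '{"translation":[[0,0,0],[0,0,0],[0,0,0],[0,0,0],[0,0,0]],"yaw":[-0.1,-0.2,-0.3,-0.4,-0.5],"gripper":[140,140,140,140,140]}'
python3 -m creep '{"translation":[[0,0,0],[0,0,0],[0,0,0],[0,0,0],[0,0,0]],"yaw":[-0.1,-0.2,-0.3,-0.4,-0.55],"gripper":[140,140,140,140,140]}'
python3 -m creep '{"translation":[[0,0,0],[0,0,0],[0,0,0],[0,0,0],[0,0,0]],"yaw":[0,0,0,0,0],"gripper":[140,0,0,0,0]}'
python3 -m creep '{"translation":[[0,0,0],[0,0,0],[0,0,40],[0,0,80],[0,0,100]],"yaw":[0.1,0.2,0.3,0.4,0.55],"gripper":[0,0,0,0,0]}'
python3 - <<'E'
from capang import *
capang(('scene',))
b=cam('scene')
P,uv=cloud(b,mask(b,(5,150,80),(20,255,255),(300,245,350,290)))
m,n,i=plane(P);print(m,n)
E
```

```text
time_s: 7.12
ee_pos: [0.5883, 0.2344, 0.1508]
eef_rot: [3.139, -0.003, -2.849]
force: [-0.1, 0.4, -1.1]
grip_width: 0.094
time_s: 7.53
ee_pos: [0.5886, 0.2347, 0.152]
eef_rot: [3.138, -0.002, -2.851]
force: [-1.2, 1.6, 0.3]
grip_width: 0.0716
time_s: 7.95
ee_pos: [0.589, 0.2347, 0.153]
eef_rot: [3.138, -0.0, 2.926]
force: [0.8, -0.2, 0.0]
grip_width: 0.0652
time_s: 8.37
ee_pos: [0.5897, 0.2343, 0.1543]
eef_rot: [3.136, 0.002, 2.396]
force: [1.4, -4.4, 4.6]
grip_width: 0.0695
time_s: 8.78
ee_pos: [0.5897, 0.2344, 0.1544]
eef_rot: [3.136, 0.002, 2.397]
force: [-0.7, -0.3, -0.5]
grip_width: 0.0923
time_s: 9.2
ee_pos: [0.5903, 0.2347, 0.2593]
eef_rot: [3.134, 0.006, 2.928]
force: [-0.3, -0.4, 1.3]
grip_width: 0.0941
scene hole angle -0.088 peak 1.0 | red stripe 0 
[0.59706962 0.2371484  0.15883655] [ 0.59851921 -0.12564732  0.79119372]
```

```bash
python3 - <<'E'
from h import *
w=cam('wrist');b=cam('scene')
W=w['pixels'][...,::-1]; S=cv2.resize(b['pixels'][245:295,295:355,::-1],(480,400),interpolation=cv2.INTER_CUBIC)
cv2.imwrite('pics/w4.png',np.hstack([cv2.resize(W,(533,400))[:, :533],S])[:, :1013][:, ::1][:400,:].copy() if 0 else cv2.resize(np.hstack([cv2.resize(W,(533,400)),S]),(800,316)))
E
```

```text
(no output)
```

View pics/w4.png

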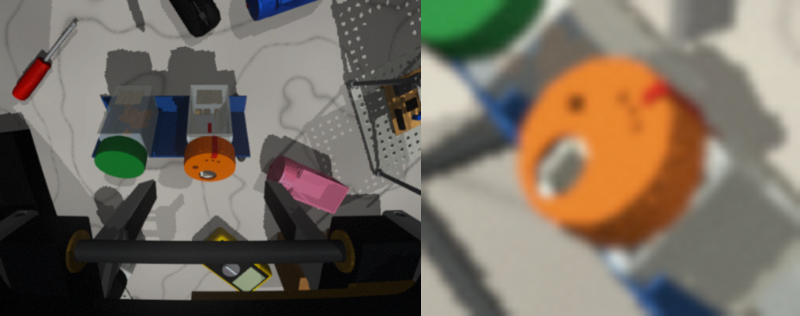

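```bash
cat > stripe.py <<'E'
from capang import *
from scipy.spatial.transform import Rotation as Rn
def stripe(F=F):
    o=ctrl.get_obs(); w=cam('wrist'); T=np.eye(4);T[:3,:3]=Rn.from_euler('xyz',o['eef_rot']).as_matrix();T[:3,3]=o['ee_pos']
    M=T@np.array(w['tool_from_camera']); O=M[:3,3]
    hsv=cv2.cvtColor(w['pixels'],cv2.COLOR_RGB2HSV)
    red=((hsv[...,0]<5)|(hsv[...,0]>172))&(hsv[...,1]>150)&(hsv[...,2]>60)
    org=(hsv[...,0]>=6)&(hsv[...,0]<=20)&(hsv[...,1]>150)&(hsv[...,2]>60)
    def fn(m):
        v,uu=np.nonzero(m); d=rays(w,np.c_[uu,v])@M[:3,:3].T
        D=np.c_[d@X,d@Y];p=O-F;Pq=np.array([p@X,p@Y])
        A=(D**2).sum(1);B=D@Pq;C=Pq@Pq-.032**2;disc=B*B-A*C;ok=disc>0
        s=(-B-np.sqrt(np.where(ok,disc,0)))/A; Q=p+d*s[:,None]
        f=((F-O)@a)/(d@a); G=p+d*f[:,None]
        return ok,Q@X,Q@Y,Q@a,np.c_[uu,v],G@X,G@Y
    ok,x,y,z,uv,_,_=fn(red)
    i=ok&(z<0.004)&(z>-.028);j=ok&(z<-.03)&(z>-.07)
    if i.any(): print('stripe',i.sum(),uv[i].mean(0),'ang',np.arctan2(y[i],x[i]).mean())
    if j.any(): print('mark',j.sum(),uv[j].mean(0),'y mm',y[j].mean()*1e3,'z',z[j].mean())
    v,uu=np.nonzero(org);
    ok,x,y,z,uv,gx,gy=fn(org);k=np.hypot(gx,gy)<.045; print('orange face extent y mm',gy[k].min()*1e3,gy[k].max()*1e3,'u',uv[k][:,0].min(),uv[k][:,0].max())
if __name__=='__main__': stripe()
E
python3 stripe.py
```

```text
stripe 207 [327.89371981 223.92753623] ang -0.19753057390405074
mark 63 [319.03174603 196.38095238] y mm 0.013463203587869923 z -0.03673982579284058
orange face extent y mm -31.615166650575517 31.56843835713046 u 281 359
```

The stripe seen from the wrist reads −0.20 rad, with the jar's mark at y ≈ 0, so the axis is unbiased. That is too close to the −0.22 limit, so I'll turn it back a little.

```bash

python3 -m creep '{"translation":[[0,0,-30],[0,0,-60],[0,0,-90],[0,0,-104],[0,0,-104]],"yaw":[-0.1,-0.1,-0.1,-0.1,-0.1],"gripper":[0,0,0,0,0]}' 4
python3 -m creep '{"translation":[[0,0,0],[0,0,0],[0,0,0],[0,0,0],[0,0,0]],"yaw":[0,0,0,0,0],"gripper":[140,140,140,140,140]}' 4
python3 -m creep '{"translation":[[0,0,0],[0,0,0],[0,0,0],[0,0,0],[0,0,0]],"yaw":[0.1,0.2,0.22,0.22,0.22],"gripper":[140,140,140,140,0]}'
python3 -m creep '{"translation":[[0,0,0],[0,0,0],[0,0,40],[0,0,80],[0,0,105]],"yaw":[0,0,0,-0.06,-0.12],"gripper":[0,0,0,0,0]}'
python3 stripe.py
```

```text
time_s: 9.87
ee_pos: [0.5872, 0.2336, 0.1435]
eef_rot: [-3.141, -0.007, 2.819]
force: [-0.3, -0.9, -1.3]
grip_width: 0.0938
time_s: 10.28
ee_pos: [0.5876, 0.2338, 0.1445]
eef_rot: [3.141, -0.005, 2.819]
force: [0.8, 0.7, 1.6]
grip_width: 0.0649
time_s: 10.7
ee_pos: [0.5877, 0.2338, 0.1448]
eef_rot: [3.141, -0.005, 3.036]
force: [-0.2, 0.3, 0.8]
grip_width: 0.0691
time_s: 11.12
ee_pos: [0.588, 0.2338, 0.2536]
eef_rot: [3.14, -0.002, 2.913]
force: [-0.1, 0.1, 0.4]
grip_width: 0.0939
stripe 203 [322.03448276 226.06896552] ang -0.02869564868898201
mark 69 [317.97101449 198.5942029 ] y mm 1.7898062124554626 z -0.03699533141403749
orange face extent y mm -30.387374315819613 32.87401167632171 u 281 359
```

```bash

python3 -m creep '{"translation":[[-21,5,0],[-42,10,0],[-42,10,-30],[-42,10,-60],[-42,10,-90]],"yaw":[0.02,0.02,0.02,0.02,0.02],"gripper":[0,0,0,0,0]}' 25
python3 -m creep '{"translation":[[0,0,-20],[0,0,-40],[0,0,-56],[0,0,-56],[0,0,-56]],"yaw":[0,0,0,0,0],"gripper":[0,0,0,0,0]}'
```

```text
time_s: 11.58
ee_pos: [0.5466, 0.2443, 0.1671]
eef_rot: [3.136, 0.004, 2.927]
force: [0.7, 0.6, -0.2]
grip_width: 0.0939
time_s: 12.0
ee_pos: [0.5463, 0.2441, 0.1107]
eef_rot: [3.137, 0.002, 2.927]
force: [-0.1, 0.8, 0.2]
grip_width: 0.094
```

```bash

python3 -m creep '{"translation":[[0,0,-3],[0,0,-3],[0,0,-3],[0,0,-3],[0,0,-3]],"yaw":[0,0,0,0,0],"gripper":[0,160,160,160,160]}' 20
python3 -m creep '{"translation":[[0,0,0],[0,0,0],[0,0,0],[0,0,15],[0,0,30]],"yaw":[0,0,0,0,0],"gripper":[160,160,160,160,160]}' 
python3 -m creep '{"translation":[[0,0,30],[0,0,60],[0,0,90],[0,0,120],[0,0,120]],"yaw":[0,0,0,0,0],"gripper":[160,160,160,160,160]}' 
cat > tilt.py <<'E'
from meas import *
np.set_printoptions(precision=4,suppress=True)
def tilt():
    o=ctrl.get_obs(); tcp=o['ee_pos']
    for n in('scene','top'):
        c=cam(n); P,uv=cloud(c,mask(c,(5,150,60),(20,255,255),(0,0,640,480)))
        k=np.linalg.norm(P-tcp,axis=1)<.16;P=P[k]
        if len(P)<30: print(n,'few',len(P));continue
        m,nn,i=plane(P,.0025); nn=nn*np.sign(nn@(P.mean(0)-tcp))
        print(n,len(P),i.sum(),'mean',P.mean(0),'n',nn,'elev',round(np.degrees(np.arcsin(nn[2])),1),'| dir tcp->cap elev',round(np.degrees(np.arctan2((P.mean(0)-tcp)[2],np.hypot(*(P.mean(0)-tcp)[:2]))),1))
    print(tcp,o['force'],o['grip_width'],o['time_s'])
if __name__=='__main__': tilt()
E
python3 tilt.py
```

```text
time_s: 12.42
ee_pos: [0.5465, 0.2442, 0.1082]
eef_rot: [3.136, 0.003, 2.927]
force: [-0.6, 0.3, -0.1]
grip_width: 0.0707
time_s: 12.83
ee_pos: [0.5458, 0.2439, 0.1375]
eef_rot: [3.138, 0.001, 2.927]
force: [0.7, -0.5, -3.6]
grip_width: 0.0559
time_s: 13.25
ee_pos: [0.547, 0.2444, 0.2635]
eef_rot: [3.133, 0.008, 2.927]
force: [1.2, -0.0, -2.4]
grip_width: 0.0561
scene 701 471 mean [0.5961 0.244  0.3122] n [ 0.6142 -0.1381  0.777 ] elev 51.0 | dir tcp->cap elev 44.7
top 39 39 mean [0.5992 0.206  0.3029] n [ 0.5999 -0.1551  0.7849] elev 51.7 | dir tcp->cap elev 31.3
[0.547  0.2444 0.2635] [ 1.1795 -0.017  -2.3678] 0.056051595503762826 13.25
```

```bash

python3 -m creep '{"translation":[[0,-15,20],[0,-45,25],[-2,-80,25],[-4,-115,25],[-6,-150,25]],"yaw":[0,0,0.03,0.06,0.1],"gripper":[160,160,160,160,160]}' 40
python3 -m creep '{"translation":[[-2,-38,0],[-4,-76,0],[-6,-114,0],[-8,-150,0],[-8,-180,0]],"yaw":[0,0,0,0,0],"gripper":[160,160,160,160,160]}' 
python3 -m creep '{"translation":[[-1,-30,-10],[-2,-50,-30],[-3,-75,-60],[-3,-79,-80],[-3,-79,-80]],"yaw":[0,0,0,0,0],"gripper":[160,160,160,160,160]}' 
python3 tilt.py
```

```text
time_s: 13.77
ee_pos: [0.5388, 0.0925, 0.2801]
eef_rot: [3.138, -0.002, 3.029]
force: [0.8, -0.5, -3.1]
grip_width: 0.0559
time_s: 14.18
ee_pos: [0.5297, -0.0898, 0.2779]
eef_rot: [3.138, -0.006, 3.028]
force: [0.6, 0.1, -3.4]
grip_width: 0.0557
time_s: 14.6
ee_pos: [0.5241, -0.1693, 0.1915]
eef_rot: [3.136, -0.016, 3.026]
force: [-0.6, 0.3, -3.2]
grip_width: 0.0563
scene 380 218 mean [ 0.5741 -0.1631  0.2375] n [ 0.6416 -0.0705  0.7638] elev 49.8 | dir tcp->cap elev 42.4
top 120 112 mean [ 0.5863 -0.1571  0.2377] n [ 0.6359 -0.0632  0.7692] elev 50.3 | dir tcp->cap elev 36.1
[ 0.5241 -0.1693  0.1915] [-0.5662  0.254  -3.1942] 0.056273941819594914 14.6
```

```bash

python3 -m creep '{"translation":[[0,0,0],[0,0,0],[0,0,0],[0,0,0]],"yaw":[0,0,0,0],"gripper":[160,160,160,160]}' 10
python3 tilt.py|grep -o "^top.*n \|elev [-0-9.]* \|^scene"
python3 -m creep '{"translation":[[0,0,0],[0,0,0],[0,0,0],[0,0,0]],"yaw":[0,0,0,0],"gripper":[160,160,160,160]}' 6
python3 tilt.py
```

```text
time_s: 15.03
ee_pos: [0.5265, -0.1679, 0.1976]
eef_rot: [3.138, -0.007, 3.028]
force: [-0.4, -0.1, -3.2]
grip_width: 0.0558
scene
elev 51.8 
top 124 114 mean [ 0.584  -0.1547  0.2436] n 
elev 50.7 
time_s: 15.47
ee_pos: [0.5264, -0.1681, 0.1973]
eef_rot: [3.137, -0.008, 3.028]
force: [-0.1, 0.3, -3.2]
grip_width: 0.056
scene 384 228 mean [ 0.5766 -0.1619  0.2434] n [ 0.6295 -0.0719  0.7736] elev 50.7 | dir tcp->cap elev 42.3
top 123 114 mean [ 0.5857 -0.1557  0.2423] n [ 0.632  -0.0783  0.771 ] elev 50.4 | dir tcp->cap elev 36.6
[ 0.5264 -0.1681  0.1973] [-0.1491  0.3203 -3.2218] 0.05598429967861473 15.4667
```

Lowering the grip to 6 N did not make the jar swing. I'll roll it mouth-down about the jaw axis by resting its foot on the tray's near wall and moving forward. First I position there and check.

```bash

python3 -m creep '{"translation":[[-25,4,0],[-50,8,0],[-54,9,-30],[-54,9,-60],[-54,9,-90]],"yaw":[0,0,0,0,0],"gripper":[160,160,160,160,160]}' 15
python3 tilt.py; python3 - <<'E'
from h import *
save(cam('scene'),'pics/tr5.png',(150,130,330,265),4)
E
```

```text
time_s: 15.98
ee_pos: [0.4723, -0.1592, 0.107]
eef_rot: [3.138, -0.006, 3.028]
force: [0.2, -0.2, -3.2]
grip_width: 0.056
scene 347 194 mean [ 0.5197 -0.1522  0.1515] n [ 0.5945 -0.0904  0.799 ] elev 53.0 | dir tcp->cap elev 42.9
top 130 106 mean [ 0.5304 -0.1444  0.1448] n [ 0.639  -0.0712  0.7659] elev 50.0 | dir tcp->cap elev 32.2
[ 0.4723 -0.1592  0.107 ] [ 0.2015 -0.167  -3.2302] 0.056011575721300624 15.9833
```

View pics/tr5.png

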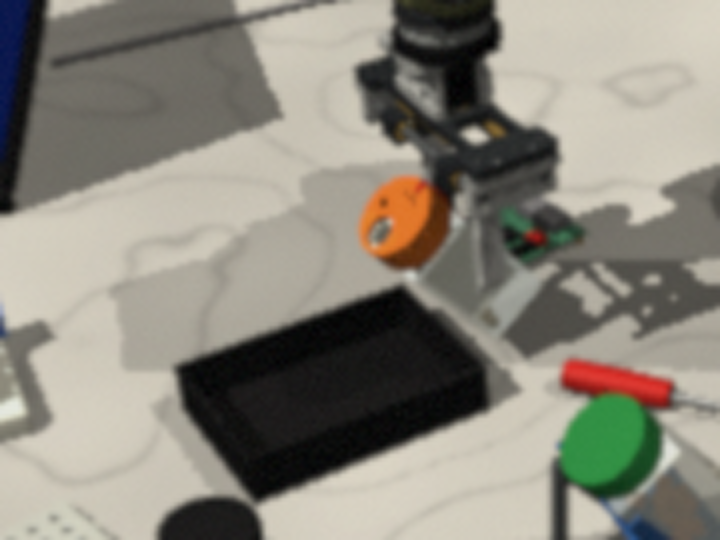

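The picture shows the jar's foot hanging just outside the tray's near wall, with the mouth over the tray, the cap hole on the low side, and clearance to the driver and PCB. Now I start rolling.

```bash

python3 -m creep '{"translation":[[8,-1,0],[15,-2,0],[20,-2,-2],[25,-3,-4],[28,-3,-6]],"yaw":[0,0,0,0,0],"gripper":[160,160,160,160,160]}' 7
python3 tilt.py
python3 -m creep '{"translation":[[3,0,-2],[5,-1,-4],[7,-1,-5],[9,-1,-7],[9,-1,-7]],"yaw":[0,0,0,0,0],"gripper":[160,160,160,160,160]}'
python3 tilt.py
```

```text
time_s: 16.55
ee_pos: [0.5008, -0.1622, 0.1012]
eef_rot: [3.137, -0.01, 3.028]
force: [-0.9, 0.8, 2.1]
grip_width: 0.0566
scene 338 186 mean [ 0.5539 -0.1566  0.1398] n [ 0.7368 -0.0679  0.6727] elev 42.3 | dir tcp->cap elev 35.9
top 111 85 mean [ 0.5675 -0.1525  0.1201] n [ 0.7562 -0.065   0.6511] elev 40.6 | dir tcp->cap elev 15.6
[ 0.5008 -0.1622  0.1012] [-0.9016  0.8015  2.1334] 0.056586413101708616 16.55
time_s: 17.07
ee_pos: [0.5094, -0.1629, 0.0931]
eef_rot: [3.137, -0.011, 3.028]
force: [0.2, 0.5, -2.1]
grip_width: 0.0562
scene 340 178 mean [ 0.5654 -0.1577  0.1206] n [ 0.8633 -0.0812  0.4981] elev 29.9 | dir tcp->cap elev 26.0
top 94 70 mean [ 0.5755 -0.153   0.1054] n [ 0.8667 -0.0428  0.497 ] elev 29.8 | dir tcp->cap elev 10.4
[ 0.5094 -0.1629  0.0931] [ 0.2146  0.5482 -2.0559] 0.056216416242438706 17.0667
```

```bash

python3 -m creep '{"translation":[[1,0,-3],[2,0,-6],[3,0,-9],[3,0,-12],[3,0,-12]],"yaw":[0,0,0,0,0],"gripper":[160,160,160,160,160]}' 7
python3 tilt.py
python3 -m creep '{"translation":[[1,0,-3],[2,0,-6],[3,0,-7],[3,0,-8],[3,0,-8]],"yaw":[0,0,0,0,0],"gripper":[160,160,160,160,160]}'
python3 tilt.py
```

```text
time_s: 17.58
ee_pos: [0.5124, -0.1628, 0.0808]
eef_rot: [3.136, -0.011, 3.028]
force: [0.7, 0.5, 0.6]
grip_width: 0.0561
scene 327 156 mean [ 0.5722 -0.1578  0.0974] n [ 0.9572 -0.0991  0.2719] elev 15.8 | dir tcp->cap elev 15.4
top 80 51 mean [ 0.5707 -0.1468  0.1035] n [0.0928 0.8428 0.5302] elev 32.0 | dir tcp->cap elev 20.6
[ 0.5124 -0.1628  0.0808] [0.7356 0.4968 0.6296] 0.05610184917029361 17.5833
time_s: 18.1
ee_pos: [0.5156, -0.163, 0.073]
eef_rot: [3.137, -0.01, 3.028]
force: [4.0, -1.0, 5.1]
grip_width: 0.0561
scene 313 139 mean [ 0.5788 -0.1582  0.0832] n [ 0.9891 -0.0838  0.1207] elev 6.9 | dir tcp->cap elev 9.1
top 105 72 mean [ 0.5815 -0.1491  0.0906] n [0.0286 0.743  0.6687] elev 42.0 | dir tcp->cap elev 14.7
[ 0.5156 -0.163   0.073 ] [ 3.9527 -0.9627  5.1308] 0.0561021183548607 18.1
```

```bash

python3 -m creep '{"translation":[[0,0,6],[10,-1,6],[20,-2,6],[20,-2,2],[20,-2,-2]],"yaw":[0,0,0,0,0],"gripper":[160,160,160,160,160]}' 7
python3 -m creep '{"translation":[[0,0,-2],[1,0,-4],[1,0,-6],[2,0,-8],[2,0,-8]],"yaw":[0,0,0,0,0],"gripper":[160,160,160,160,160]}'
python3 tilt.py
python3 -m creep '{"translation":[[0,0,-2],[0,0,-4],[0,0,-5],[0,0,-6],[0,0,-6]],"yaw":[0,0,0,0,0],"gripper":[160,160,160,160,160]}'
python3 tilt.py
```

```text
time_s: 18.62
ee_pos: [0.5354, -0.1648, 0.0707]
eef_rot: [3.137, -0.01, 3.028]
force: [2.7, 0.3, 1.8]
grip_width: 0.0562
time_s: 19.03
ee_pos: [0.5374, -0.1649, 0.0624]
eef_rot: [3.137, -0.011, 3.028]
force: [1.7, -1.8, -0.8]
grip_width: 0.0559
scene 277 104 mean [ 0.6045 -0.1611  0.0606] n [ 0.9823 -0.0933 -0.1624] elev -9.3 | dir tcp->cap elev -1.5
top 110 75 mean [ 0.6079 -0.1528  0.0686] n [0.2928 0.7352 0.6113] elev 37.7 | dir tcp->cap elev 4.9
[ 0.5374 -0.1649  0.0624] [ 1.7414 -1.7739 -0.8409] 0.05587660332096402 19.0333
time_s: 19.55
ee_pos: [0.5373, -0.1648, 0.0563]
eef_rot: [3.136, -0.011, 3.028]
force: [4.6, 0.2, 0.3]
grip_width: 0.056
scene 254 73 mean [ 0.6047 -0.1616  0.0497] n [ 0.9696 -0.0957 -0.2254] elev -13.0 | dir tcp->cap elev -5.6
top 114 84 mean [ 0.6088 -0.1533  0.0591] n [0.3796 0.6108 0.6949] elev 44.0 | dir tcp->cap elev 2.1
[ 0.5373 -0.1648  0.0563] [4.5957 0.1611 0.3488] 0.0560076847842412 19.55
```

The jar is at −13° and level was passed over the tray. I'll check for brass in the tray before deciding how to tip further.

```bash
python3 - <<'E'
from meas import *
b=cam('scene');a=cam('top')
for c,bx in((b,(180,190,290,260)),(a,(385,150,465,250))):
    m=mask(c,(12,60,60),(35,255,255),bx);n,l,s,ct=cv2.connectedComponentsWithStats(m)
    print([(int(x[4]),ct[i+1].round(0).tolist()) for i,x in enumerate(s[1:])])
save(b,'pics/tr6.png',(170,150,300,260),5)
E
```

```text
[(1, [285.0, 191.0]), (7, [244.0, 197.0]), (3, [274.0, 200.0]), (16, [221.0, 216.0]), (171, [230.0, 226.0]), (20, [224.0, 235.0])]
[(1016, [447.0, 179.0]), (100, [416.0, 185.0]), (1, [462.0, 200.0]), (1431, [447.0, 230.0]), (6, [409.0, 216.0]), (1, [428.0, 225.0])]
```

View pics/tr6.png

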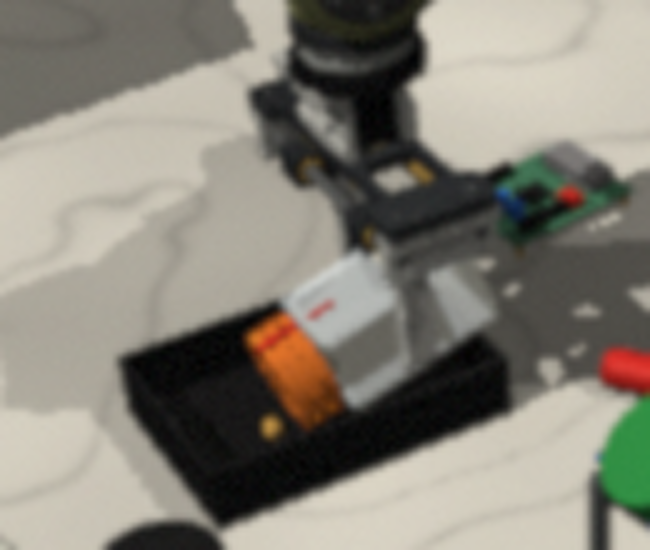

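One spacer is already out at (224,235) in the scene image. The stripe and mark are still in line. I'll lift slightly and shake along the axis.

```bash

python3 -m creep '{"translation":[[0,0,20],[25,-3,20],[-5,1,20],[25,-3,20],[-5,1,20]],"yaw":[0,0,0,0,0],"gripper":[160,160,160,160,160]}' 20
python3 -m creep '{"translation":[[25,-3,0],[-5,1,0],[25,-3,0],[-5,1,0],[0,0,0]],"yaw":[0,0,0,0,0],"gripper":[160,160,160,160,160]}' 20
cat > brass.py <<'E'
from meas import *
b=cam('scene')
m=mask(b,(13,90,70),(35,255,255),(180,190,290,260));o=mask(b,(3,200,60),(15,255,255),(180,190,290,260))
n,l,s,ct=cv2.connectedComponentsWithStats(m);print([(int(x[4]),ct[i+1].round(0).tolist(),onplane(b,[ct[i+1]],.01)[0].round(3)) for i,x in enumerate(s[1:]) if x[4]>3])
E
python3 brass.py; python3 tilt.py
```

```text
time_s: 20.17
ee_pos: [0.5355, -0.1642, 0.0713]
eef_rot: [3.135, -0.017, 3.029]
force: [1.3, -1.8, -1.0]
grip_width: 0.0561
time_s: 20.58
ee_pos: [0.5304, -0.1627, 0.0669]
eef_rot: [3.132, -0.028, 3.029]
force: [-1.1, 1.0, -3.0]
grip_width: 0.0557
[(8, [222.0, 214.0], array([ 0.569, -0.263,  0.01 ])), (6, [238.0, 227.0], array([ 0.569, -0.175,  0.01 ])), (50, [216.0, 236.0], array([ 0.641, -0.182,  0.01 ]))]
scene 297 75 mean [ 0.6077 -0.1622  0.0528] n [0.4971 0.5101 0.7019] elev 44.6 | dir tcp->cap elev -12.3
top 142 77 mean [ 0.6161 -0.1581  0.0575] n [0.4187 0.5662 0.71  ] elev 45.2 | dir tcp->cap elev -7.8
[ 0.5333 -0.1635  0.0689] [ 0.2357  0.5647 -2.9714] 0.056016850890310596 20.6333
```

```bash
python3 -c "
from h import *
save(cam('scene'),'pics/tr7.png',(190,190,270,250),9)"
```

```text
(no output)
```

View pics/tr7.png

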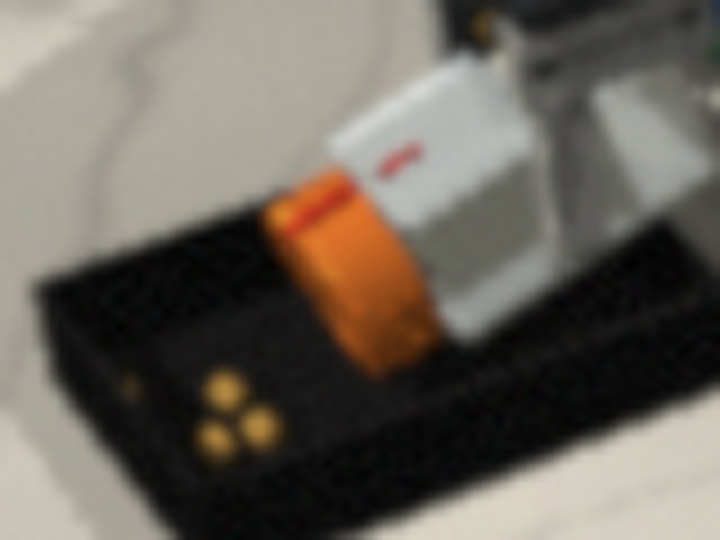

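Three spacers are clearly visible at about (215,233), (219,237) and (214,239). There is a dim spot at (204,233), possibly the fourth in shadow. I'll shake once more, then check the dim spot numerically in both views.

```bash

python3 -m creep '{"translation":[[0,0,14],[25,-3,14],[-5,1,14],[25,-3,14],[0,0,14]],"yaw":[0,0,0,0,0],"gripper":[160,160,160,160,160]}' 20
python3 - <<'E'
from meas import *
a=cam('top');b=cam('scene')
for n,c,bx in(('scene',b,(195,222,225,246)),('top',a,(392,155,455,195))):
    hsv=cv2.cvtColor(c['pixels'],cv2.COLOR_RGB2HSV)
    im=c['pixels'].astype(int);m=((im[...,0]-im[...,2]>12)&(im[...,0]<235)&(hsv[...,0]>12)&(hsv[...,0]<32)).astype(np.uint8)
    k=np.zeros_like(m);k[bx[1]:bx[3],bx[0]:bx[2]]=1;q=m*k
    N,l,s,ct=cv2.connectedComponentsWithStats(q,connectivity=4)
    for i in range(1,N):
        if s[i,4]>2: print(n,s[i,4],ct[i].round(1),'xy',onplane(c,[ct[i]],.009)[0][:2].round(3),'rgb',im[l==i].mean(0).round(),'z',bydepth(c,[ct[i].round()])[0].round(3))
C=np.array([.5816,-.171]);
A=cv2.resize(a['pixels'][150:205,385:465,::-1],(640,440),interpolation=cv2.INTER_CUBIC)
cv2.imwrite('pics/top8.png',A)
E
```

```text
time_s: 21.2
ee_pos: [0.5384, -0.1644, 0.0818]
eef_rot: [3.133, -0.02, 3.029]
force: [1.2, -0.6, -0.5]
grip_width: 0.0561
scene 86 [215.6 236.2] xy [ 0.641 -0.182] rgb [88. 68. 36.] z [ 0.637 -0.188  0.004]
scene 6 [204.  232.5] xy [ 0.658 -0.219] rgb [41. 33. 22.] z [ 0.658 -0.217  0.012]
scene 72 [198.  240.9] xy [ 0.691 -0.196] rgb [168. 163. 152.] z [ 0.687 -0.206  0.   ]
top 261 [405.6 163.4] xy [ 0.68  -0.145] rgb [166. 159. 150.] z [ 0.68  -0.144  0.013]
top 698 [444.7 174.5] xy [ 0.651 -0.239] rgb [70. 69. 42.] z [ 0.535 -0.115  0.392]
top 29 [418.6 174.1] xy [ 0.653 -0.175] rgb [73. 54. 21.] z [ 0.652 -0.175  0.013]
top 95 [419.5 181.5] xy [ 0.634 -0.176] rgb [153.  73.   3.] z [ 0.61  -0.155  0.091]
top 11 [430.1 183.6] xy [ 0.629 -0.201] rgb [34. 34. 20.] z [ 0.534 -0.104  0.346]
top 4 [429.2 189.8] xy [ 0.613 -0.198] rgb [34. 34. 20.] z [ 0.524 -0.102  0.346]
top 3 [413. 192.] xy [ 0.608 -0.158] rgb [42. 32. 13.] z [ 0.564 -0.116  0.179]
top 3 [428.7 193.3] xy [ 0.605 -0.196] rgb [34. 34. 20.] z [ 0.517 -0.099  0.353]
```

View pics/top8.png

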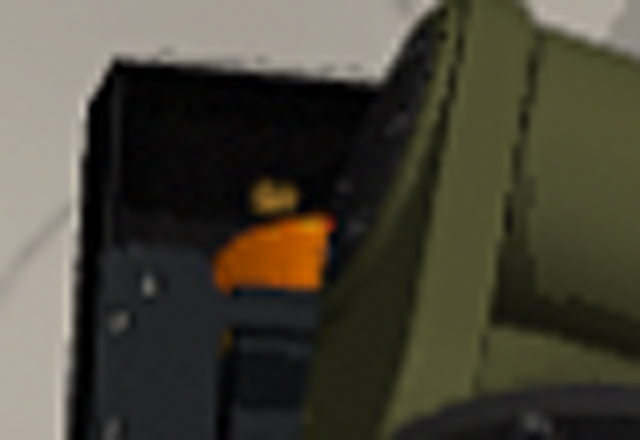

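```bash

python3 -m creep '{"translation":[[-10,1,30],[-30,3,60],[-60,6,90],[-60,6,120],[-60,6,140]],"yaw":[0,0,0,0,0],"gripper":[160,160,160,160,160]}' 20
python3 - <<'E'
from meas import *
b=cam('scene');im=b['pixels'].astype(int)
hsv=cv2.cvtColor(b['pixels'],cv2.COLOR_RGB2HSV)
m=((im[...,0]-im[...,2]>15)&(hsv[...,0]>10)&(hsv[...,0]<32)&(hsv[...,1]>90)).astype(np.uint8)
k=np.zeros_like(m)
C=np.array([.5816,-.171]);e=np.array([.994,-.108]);f=np.array([.108,.994])
cs=np.array([[*(C+x*e+y*f),.005] for x,y in((-.09,-.06),(-.09,.06),(.09,.06),(.09,-.06))])
cv2.fillConvexPoly(k,proj(b,cs).astype(np.int32),1)
N,l,s,ct=cv2.connectedComponentsWithStats(m*k,connectivity=4)
for i in range(1,N):
    if s[i,4]>1:
        p=onplane(b,[ct[i]],.009)[0][:2]-C; print(s[i,4],s[i,:4],ct[i].round(1),'tray xy mm',(p@e*1e3).round(),(p@f*1e3).round(),'rgb',im[l==i].mean(0).round())
d=np.where((m*k)[222:246,195:245],1,0)
for r in d: print(''.join('.#'[x] for x in r))
# depth: things higher than 9mm above floor in inner part
v,u=np.nonzero(k);P=bydepth(b,np.c_[u,v]);q=P[:,:2]-C
i=(P[:,2]>.0095)&(P[:,2]<.03)&(abs(q@e)<.086)&(abs(q@f)<.056)
print('raised',i.sum());H=np.zeros_like(m);H[v[i],u[i]]=1
N,l,s,ct=cv2.connectedComponentsWithStats(H)
for j in range(1,N):
    if s[j,4]>3: print(s[j,4],ct[j].round(1))
E
python3 tilt.py
```

```text
time_s: 21.72
ee_pos: [0.4736, -0.1578, 0.2285]
eef_rot: [3.135, -0.016, 3.028]
force: [0.5, -0.7, -2.2]
grip_width: 0.0559
86 [211 230  11  12] [215.7 236. ] tray xy mm 60.0 -5.0 rgb [93. 72. 38.]
4 [203 232   3   2] [204.  232.5] tray xy mm 81.0 -40.0 rgb [43. 35. 22.]
..................................................
..................................................
..................................................
..................................................
..................................................
..................................................
..................................................
..................................................
...................##.............................
..................####............................
........##.......######...........................
.........##......#######..........................
.................########.........................
..................########........................
.................##########.......................
.................##########.......................
................###########.......................
................###########.......................
.................#####..#.........................
..................###.............................
..................................................
..................................................
..................................................
..................................................
raised 36
10 [214.8 233.2]
12 [213.5 238.5]
9 [218.3 236.9]
scene 267 89 mean [ 0.5449 -0.1487  0.2276] n [ 0.9506 -0.0766 -0.3008] elev -17.5 | dir tcp->cap elev -3.2
top 217 152 mean [ 0.544  -0.1512  0.2399] n [0.2991 0.2457 0.9221] elev 67.2 | dir tcp->cap elev 6.8
[ 0.4751 -0.1583  0.2316] [ 0.5142 -0.1561  1.5232] 0.05577300584077231 21.7667
```

```bash
python3 - <<'E'
from meas import *
from scipy.spatial.transform import Rotation as Rn
a=cam('top')
A=cv2.resize(a['pixels'][150:210,385:465,::-1],(533,400),interpolation=cv2.INTER_CUBIC)
o=ctrl.get_obs();w=cam('wrist')
T=np.eye(4);T[:3,:3]=Rn.from_euler('xyz',o['eef_rot']).as_matrix();T[:3,3]=o['ee_pos']
M=np.linalg.inv(T@np.array(w['tool_from_camera']))
w['R'],w['t']=M[:3,:3],M[:3,3]
C=np.array([.5816,-.171]);e=np.array([.994,-.108]);f=np.array([.108,.994])
for n,c in(('top',a),('wrist',w)):
    print(n,[proj(c,[[*(C+x*e+y*f),.009]])[0].round() for x,y in((.084,-.04),(.06,-.005),(.095,.065),(.095,-.065),(-.095,-.065),(-.095,.065))])
W=cv2.resize(w['pixels'][...,::-1],(533,400))
cv2.imwrite('pics/tw9.png',cv2.resize(np.hstack([A,W]),(800,300)))
E
```

```text
top [array([437., 171.]), array([422., 179.]), array([394., 163.]), array([447., 167.]), array([444., 244.]), array([390., 239.])]
wrist [array([287., 368.]), array([314., 352.]), array([368., 375.]), array([268., 376.]), array([260., 233.]), array([374., 232.])]
```

View pics/tw9.png

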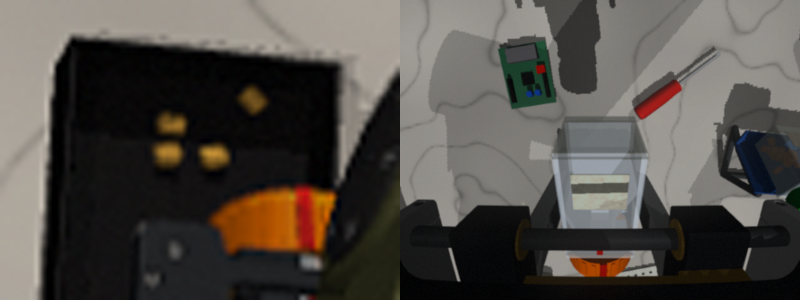

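The top view shows all four spacers in the tray: a cluster of three and one at about (437,170). The wrist view shows the jar empty. Now I carry it back over its bay and roll the mouth up against the fixed deck edge, at about (0.596, 0.233, 0.1085).

```bash

python3 -m creep '{"translation":[[5,15,20],[10,45,38],[18,80,38],[26,115,38],[34,150,38]],"yaw":[0,0,-0.03,-0.06,-0.1],"gripper":[160,160,160,160,160]}' 20
python3 -m creep '{"translation":[[8,38,0],[16,76,0],[24,114,0],[32,150,0],[38,170,0]],"yaw":[0,0,0,0,0],"gripper":[160,160,160,160,160]}' 
python3 -m creep '{"translation":[[6,25,0],[12,50,0],[19,78,0],[19,78,0],[19,78,0]],"yaw":[0,0,0,0,0],"gripper":[160,160,160,160,160]}' 
python3 tilt.py
```

```text
time_s: 22.38
ee_pos: [0.5076, -0.006, 0.2596]
eef_rot: [3.134, -0.024, 2.927]
force: [0.3, 0.5, -2.5]
grip_width: 0.0559
time_s: 22.8
ee_pos: [0.5453, 0.1676, 0.2574]
eef_rot: [3.135, -0.027, 2.929]
force: [-0.2, 0.4, -3.0]
grip_width: 0.0558
time_s: 23.22
ee_pos: [0.5639, 0.2466, 0.2548]
eef_rot: [3.136, -0.03, 2.931]
force: [0.1, -0.7, -2.9]
grip_width: 0.0555
scene 462 158 mean [0.6314 0.2471 0.2547] n [0.3526 0.7257 0.5908] elev 36.2 | dir tcp->cap elev -0.1
top 46 45 mean [0.63   0.206  0.2566] n [ 0.1532 -0.8534  0.4983] elev 29.9 | dir tcp->cap elev 1.3
[0.5639 0.2466 0.2548] [ 0.1146 -0.711  -2.9194] 0.055538112694024616 23.2167
```

```bash

python3 -m creep '{"translation":[[3,-7,-15],[3,-7,-40],[3,-7,-65],[3,-7,-85],[3,-7,-85]],"yaw":[0,0,0,0,0],"gripper":[160,160,160,160,160]}' 20
python3 -m creep '{"translation":[[0,0,-5],[0,0,-10],[0,0,-15],[0,0,-20],[0,0,-24]],"yaw":[0,0,0,0,0],"gripper":[160,160,160,160,160]}' 8
python3 tilt.py
python3 -m creep '{"translation":[[-2,0,-3],[-4,1,-6],[-6,1,-9],[-8,2,-12],[-8,2,-12]],"yaw":[0,0,0,0,0],"gripper":[160,160,160,160,160]}' 8
python3 tilt.py
```

```text
time_s: 23.73
ee_pos: [0.5655, 0.2364, 0.1664]
eef_rot: [3.14, -0.034, 2.927]
force: [-0.1, -0.4, -3.0]
grip_width: 0.0559
time_s: 24.15
ee_pos: [0.5658, 0.2365, 0.1429]
eef_rot: [3.139, -0.033, 2.927]
force: [-3.2, 0.4, 6.9]
grip_width: 0.0563
scene 367 134 mean [0.6336 0.2371 0.1488] n [0.5096 0.5883 0.6279] elev 38.9 | dir tcp->cap elev 4.9
top few 17
[0.5658 0.2365 0.1429] [-3.1847  0.4015  6.9355] 0.05630710310283511 24.15
time_s: 24.67
ee_pos: [0.5569, 0.2385, 0.1298]
eef_rot: [3.14, -0.035, 2.928]
force: [-2.2, -0.0, -0.5]
grip_width: 0.0559
scene 459 215 mean [0.6264 0.2349 0.1509] n [ 0.9777 -0.2088  0.0214] elev 1.2 | dir tcp->cap elev 16.9
top few 21
[0.5569 0.2385 0.1298] [-2.2381 -0.0485 -0.4911] 0.055887035700964975 24.6667
```

```bash

python3 -m creep '{"translation":[[0,2,-3],[0,3,-6],[0,3,-9],[0,3,-12],[0,3,-12]],"yaw":[0,0,0,0,0],"gripper":[160,160,160,160,160]}' 8
python3 tilt.py
python3 -m creep '{"translation":[[0,0,-3],[0,0,-6],[0,0,-8],[0,0,-10],[0,0,-10]],"yaw":[0,0,0,0,0],"gripper":[160,160,160,160,160]}' 8
python3 tilt.py
```

```text
time_s: 25.18
ee_pos: [0.557, 0.2414, 0.1172]
eef_rot: [3.14, -0.036, 2.928]
force: [-2.3, -0.9, -1.0]
grip_width: 0.056
scene 525 292 mean [0.6185 0.2376 0.1562] n [ 0.9417 -0.216   0.258 ] elev 15.0 | dir tcp->cap elev 32.3
top few 11
[0.557  0.2414 0.1172] [-2.2814 -0.8725 -1.0119] 0.05599216633187407 25.1833
time_s: 25.7
ee_pos: [0.5571, 0.2415, 0.107]
eef_rot: [3.14, -0.036, 2.928]
force: [-2.0, -0.7, 0.2]
grip_width: 0.0561
scene 554 338 mean [0.6118 0.2386 0.158 ] n [ 0.8778 -0.1922  0.4388] elev 26.0 | dir tcp->cap elev 43.0
top few 4
[0.5571 0.2415 0.107 ] [-2.032  -0.7     0.1636] 0.056142090963718826 25.7
```

```bash
python3 - <<'E'
from meas import *
o=ctrl.get_obs();tcp=o['ee_pos'];c=cam('scene')
P,uv=cloud(c,mask(c,(5,150,60),(20,255,255),(300,225,350,290)));P=P[np.linalg.norm(P-tcp,axis=1)<.16]
m,n,i=plane(P,.002);n*=np.sign(n@(m-tcp));Q=P[i]
B=np.linalg.svd(Q-m)[2][:2];(cx,cy),r=cv2.minEnclosingCircle(((Q-m)@B.T).astype(np.float32));F=m+np.array([cx,cy])@B
h=np.array([n[0],n[1],0]);h/=np.linalg.norm(h);ct=np.hypot(n[0],n[1]);X=np.array([-h[0]*n[2],-h[1]*n[2],ct])
d=F-tcp;print('face ctr',F,'r',r,'n',n,'elev',np.degrees(np.arcsin(n[2])),'az',np.degrees(np.arctan2(n[1],n[0])),'axial',d@n,'X',d@X,'side',d@np.cross(n,X))
E=np.array([.5958,.2333,.1086]);foot=F-132*.001*n-.028*X
print('edge to foot axial',(E-foot)@n,'edge above bottom side',(E-foot)@X,'foot corner',foot)
E
```

```text
face ctr [0.61865613 0.22806145 0.15179129] r 0.033459000289440155 n [ 0.8707215  -0.20473871  0.44713101] elev 26.5597608687523 az -13.231981567139695 axial 0.07627869486537278 X 0.011808785944618358 side -0.0008972002622016802
edge to foot axial 0.09171397389403803 edge above bottom side -0.00014874111093593527 foot corner [0.51590818 0.25222128 0.06772488]
```

```bash

python3 -m creep '{"translation":[[2,0,1],[4,-1,3],[4,-1,3],[4,-1,3],[4,-1,3]],"yaw":[0,0,0,0,0],"gripper":[160,160,160,160,160]}' 8
python3 -m creep '{"translation":[[0,0,0],[0,0,0],[0,0,0],[0,0,0],[0,0,0]],"yaw":[0,0,0,0,0],"gripper":[160,160,160,160,160]}' 3
python3 tilt.py
python3 -m creep '{"translation":[[0,0,0],[0,0,0],[0,0,0],[0,0,0],[0,0,0]],"yaw":[0,0,0,0,0],"gripper":[80,60,0,0,0]}'
python3 tilt.py
```

```text
time_s: 26.27
ee_pos: [0.5613, 0.2406, 0.1101]
eef_rot: [3.14, -0.035, 2.928]
force: [-0.4, 0.1, -3.2]
grip_width: 0.056
time_s: 26.68
ee_pos: [0.5613, 0.2406, 0.1101]
eef_rot: [3.14, -0.035, 2.928]
force: [0.4, 0.2, -3.4]
grip_width: 0.0559
scene 558 340 mean [0.6161 0.2374 0.1608] n [ 0.8775 -0.2053  0.4335] elev 25.7 | dir tcp->cap elev 42.7
top few 2
[0.5613 0.2406 0.1101] [ 0.4097  0.1777 -3.4456] 0.05587463837625699 26.6833
time_s: 27.2
ee_pos: [0.5613, 0.2406, 0.1102]
eef_rot: [3.14, -0.035, 2.928]
force: [-0.9, 0.4, -0.4]
grip_width: 0.086
scene 532 363 mean [0.5965 0.2407 0.157 ] n [ 0.5907 -0.1265  0.7969] elev 52.8 | dir tcp->cap elev 53.1
top few 0
[0.5613 0.2406 0.1102] [-0.9458  0.3899 -0.3603] 0.08601801992006053 27.2
```

The jar dropped onto its deck at 52.8°. I'll lift clear, compare with the start pose and read the cap angle.

```bash

python3 -m creep '{"translation":[[0,0,20],[0,0,55],[5,-1,90],[15,-3,125],[27,-6,143]],"yaw":[0,0,0,0,0],"gripper":[0,0,0,0,0]}' 5
python3 - <<'E'
from stripe import *
np.set_printoptions(precision=4,suppress=True)
for nm,bx in(('scene',(300,245,350,290)),):
    c=cam(nm);P,uv=cloud(c,mask(c,(5,150,80),(20,255,255),bx));m,n,i=plane(P);Q=P[i];B=np.linalg.svd(Q-m)[2][:2]
    (cx,cy),r=cv2.minEnclosingCircle(((Q-m)@B.T).astype(np.float32));G=m+np.array([cx,cy])@B
    print(G,r,n,'vs start',(G-np.array([.5984,.2337,.157]))*1e3)
stripe(G);capang(('scene',),G)
E
```

```text
time_s: 27.72
ee_pos: [0.5889, 0.235, 0.2583]
eef_rot: [3.137, -0.031, 2.928]
force: [-0.2, -0.3, 1.1]
grip_width: 0.0939
[0.5982 0.2348 0.1577] 0.03338291496038437 [ 0.594  -0.1401  0.7922] vs start [-0.2051  1.142   0.6894]
stripe 186 [322.8387 223.0591] ang -0.021863835843017605
mark 53 [318.9245 197.1698] y mm 2.079509921715525 z -0.0363188148800582
orange face extent y mm -29.16077328945331 33.841319408366246 u 281 357
scene hole angle -0.161 peak 1.0 | red stripe 0
```

The jar is back within about 1.4 mm of its start pose, with the cap still near 0. Now three closing strokes.

```bash

python3 -m creep '{"translation":[[1,0,-20],[1,0,-50],[1,0,-80],[1,0,-103],[1,0,-103]],"yaw":[0.1,0.2,0.3,0.4,0.5],"gripper":[0,0,0,0,0]}' 4
python3 -m creep '{"translation":[[0,0,0],[0,0,0],[0,0,0],[0,0,0],[0,0,0]],"yaw":[0,0,0,0,0],"gripper":[140,140,140,140,140]}' 4
python3 -m creep '{"translation":[[0,0,0],[0,0,0],[0,0,0],[0,0,0],[0,0,0]],"yaw":[-0.1,-0.2,-0.3,-0.4,-0.5],"gripper":[140,140,140,140,140]}'
python3 -m creep '{"translation":[[0,0,0],[0,0,0],[0,0,0],[0,0,0],[0,0,0]],"yaw":[-0.1,-0.2,-0.3,-0.4,-0.5],"gripper":[140,140,140,140,140]}'
python3 -m creep '{"translation":[[0,0,0],[0,0,0],[0,0,0],[0,0,0],[0,0,0]],"yaw":[0,0,0,0,0],"gripper":[0,0,0,0,0]}'
python3 -m creep '{"translation":[[0,0,0],[0,0,0],[0,0,0],[0,0,0],[0,0,0]],"yaw":[0.1,0.2,0.3,0.4,0.5],"gripper":[0,0,0,0,0]}'
python3 -m creep '{"translation":[[0,0,0],[0,0,0],[0,0,0],[0,0,0],[0,0,0]],"yaw":[0.1,0.2,0.3,0.4,0.5],"gripper":[0,0,0,0,0]}'
python3 -m creep '{"translation":[[0,0,0],[0,0,0],[0,0,0],[0,0,0],[0,0,0]],"yaw":[0,0,0,0,0],"gripper":[140,140,140,140,140]}' 4
python3 -m creep '{"translation":[[0,0,0],[0,0,0],[0,0,0],[0,0,0],[0,0,0]],"yaw":[-0.1,-0.2,-0.3,-0.4,-0.5],"gripper":[140,140,140,140,140]}'
python3 -m creep '{"translation":[[0,0,0],[0,0,0],[0,0,0],[0,0,0],[0,0,0]],"yaw":[-0.1,-0.2,-0.3,-0.4,-0.5],"gripper":[140,140,140,140,140]}'
python3 -m creep '{"translation":[[0,0,0],[0,0,0],[0,0,0],[0,0,0],[0,0,0]],"yaw":[0,0,0,0,0],"gripper":[0,0,0,0,0]}'
python3 -m creep '{"translation":[[0,0,0],[0,0,10],[0,0,40],[0,0,80],[0,0,103]],"yaw":[0.1,0.2,0.3,0.4,0.5],"gripper":[0,0,0,0,0]}'
python3 stripe.py; python3 -c "
from capang import *
capang(('scene',))"
```

```text
time_s: 28.28
ee_pos: [0.5868, 0.2338, 0.1437]
eef_rot: [3.139, -0.044, -2.851]
force: [-0.2, 0.0, -0.5]
grip_width: 0.0941
time_s: 28.7
ee_pos: [0.5868, 0.2339, 0.144]
eef_rot: [3.139, -0.043, -2.852]
force: [0.3, 0.4, -0.6]
grip_width: 0.0717
time_s: 29.12
ee_pos: [0.5872, 0.2337, 0.1446]
eef_rot: [3.139, -0.042, 2.925]
force: [0.5, -0.6, -0.4]
grip_width: 0.0627
time_s: 29.53
ee_pos: [0.5878, 0.2331, 0.1455]
eef_rot: [3.138, -0.04, 2.419]
force: [2.4, -4.7, 4.4]
grip_width: 0.0689
time_s: 29.95
ee_pos: [0.5877, 0.2332, 0.1455]
eef_rot: [3.138, -0.04, 2.42]
force: [1.5, -0.4, 0.5]
grip_width: 0.0935
time_s: 30.37
ee_pos: [0.5877, 0.2333, 0.1454]
eef_rot: [3.138, -0.04, 2.926]
force: [0.8, -0.5, -0.7]
grip_width: 0.0935
time_s: 30.78
ee_pos: [0.5876, 0.2334, 0.1453]
eef_rot: [3.138, -0.041, -2.851]
force: [0.3, 0.2, -0.1]
grip_width: 0.0941
time_s: 31.2
ee_pos: [0.5877, 0.2333, 0.1454]
eef_rot: [3.138, -0.04, -2.852]
force: [0.8, 0.3, 0.9]
grip_width: 0.0714
time_s: 31.62
ee_pos: [0.5878, 0.2331, 0.1454]
eef_rot: [3.138, -0.04, 2.925]
force: [0.9, -0.9, 0.7]
grip_width: 0.0625
time_s: 32.03
ee_pos: [0.5881, 0.2327, 0.1457]
eef_rot: [3.138, -0.039, 2.419]
force: [2.5, -5.1, 3.3]
grip_width: 0.0682
time_s: 32.45
ee_pos: [0.5881, 0.2328, 0.1456]
eef_rot: [3.138, -0.039, 2.421]
force: [0.2, 0.0, -0.9]
grip_width: 0.0935
time_s: 32.87
ee_pos: [0.5884, 0.233, 0.2525]
eef_rot: [3.136, -0.037, 2.927]
force: [-1.0, -0.2, 0.3]
grip_width: 0.094
stripe 27 [355.07407407 242.25925926] ang -0.9209398541672892
mark 58 [316.94827586 202.89655172] y mm 3.522742583470656 z -0.03658674154321785
orange face extent y mm -27.844726168365707 35.47275131144898 u 278 356
scene hole angle -0.944 peak 0.46 | red stripe 0
```

```bash

python3 -m creep '{"translation":[[1,1,-20],[1,1,-50],[1,1,-80],[1,1,-98],[1,1,-98]],"yaw":[0.1,0.2,0.3,0.4,0.5],"gripper":[0,0,0,0,0]}' 4
python3 -m creep '{"translation":[[0,0,0],[0,0,0],[0,0,0],[0,0,0],[0,0,0]],"yaw":[0,0,0,0,0],"gripper":[140,140,140,140,140]}' 4
python3 -m creep '{"translation":[[0,0,0],[0,0,0],[0,0,0],[0,0,0],[0,0,0]],"yaw":[-0.1,-0.2,-0.3,-0.4,-0.5],"gripper":[140,140,140,140,140]}'
python3 -m creep '{"translation":[[0,0,0],[0,0,0],[0,0,0],[0,0,0],[0,0,0]],"yaw":[-0.1,-0.2,-0.3,-0.4,-0.55],"gripper":[140,140,140,140,140]}'
python3 -m creep '{"translation":[[0,0,0],[0,0,0],[0,0,0],[0,0,0],[0,0,0]],"yaw":[0,0,0,0,0],"gripper":[0,0,0,0,0]}'
python3 -m creep '{"translation":[[0,0,0],[0,0,10],[0,0,40],[0,0,80],[0,0,103]],"yaw":[0.1,0.2,0.3,0.4,0.5],"gripper":[0,0,0,0,0]}'
python3 stripe.py; python3 -c "
from capang import *
capang(('scene',))"
```

```text
time_s: 33.38
ee_pos: [0.5881, 0.2337, 0.1495]
eef_rot: [3.134, -0.041, -2.853]
force: [0.1, 0.2, -0.6]
grip_width: 0.094
time_s: 33.8
ee_pos: [0.5883, 0.2337, 0.15]
eef_rot: [3.134, -0.04, -2.855]
force: [1.4, -1.1, -0.3]
grip_width: 0.0702
time_s: 34.22
ee_pos: [0.5887, 0.2334, 0.1506]
eef_rot: [3.134, -0.039, 2.922]
force: [1.3, -3.8, 1.3]
grip_width: 0.0632
time_s: 34.63
ee_pos: [0.5891, 0.2329, 0.1514]
eef_rot: [3.134, -0.037, 2.391]
force: [1.9, -4.6, 4.7]
grip_width: 0.0686
time_s: 35.05
ee_pos: [0.5891, 0.233, 0.1513]
eef_rot: [3.134, -0.038, 2.393]
force: [-1.2, -0.5, 0.5]
grip_width: 0.0936
time_s: 35.47
ee_pos: [0.5894, 0.2333, 0.2582]
eef_rot: [3.132, -0.035, 2.9]
force: [-0.3, 0.5, 0.6]
grip_width: 0.0942
mark 53 [316.73584906 200.83018868] y mm 1.6868924873247908 z -0.03622117370722463
orange face extent y mm -28.9701604625766 34.27848480292587 u 279 356
scene hole angle 2.84 peak 0.28 | red stripe 0
```

```bash
python3 - <<'E'
from capang import *
F=np.array([.5982,.2340,.1576])
c=cam('scene')
g=np.arange(-36,37,2)/1e3
for xx in g[::-1]:
    p=proj(c,[F+xx*X+yy*Y for yy in g]).round().astype(int)
    s=''
    for yy,(q,r) in zip(g,p):
        R,G,B=c['pixels'][r,q].astype(int)
        s+= ' ' if np.hypot(xx,yy)>.036 else ('R' if R>110 and G<.35*R else 'o' if R>170 and B<.35*R else '-' if R-B>60 else '#')
    print(s)
E
```

```text
#                  
             ###########             
          -----o------#####          
         -----ooooooo----###         
       ------ooooooooooo----##       
      -----ooooooooooooooooo-##      
     -----ooooooooooooooooooo--#     
    -----ooooooooooooooooooooo--#    
    ---ooooooo----ooooooooooooo--    
   ---ooooooo------ooooooooooooo--   
  -----oooooo-----ooooooooooo-oooo-  
  ---ooooooooo----ooooooo------ooo-  
  --ooooooooooo--ooooooo--------oo-  
 ----ooooooooooooooooo---------oooo- 
 --oooooooooooooooooo------------oo- 
 ---oooooooooooooooooo-----------ooo 
 --ooooooooooooooooooo-----------oo- 
 ---ooooooooooooooooo---#--------oo- 
----oooooooooooooooooo----------oooo-
 --oooooooooooooooooooo---------ooo- 
 ---ooooooooooooooooooooo------ooooo 
 ---oooooooooooooooooooooo-oooooooo- 
 ----oooooooooooooooooooooooooooooo- 
 ---ooRRoooooooooooooooooooooooooooo 
  --RRRRRoooooooooooooooooooooooooo  
  ---Roooooooooooooooooooooooooooo-  
  ----oooooooooooooooooooooooooooo#  
   ----oooooooooooooooooooooooooo-   
    --ooooooooooooooooooooooooo--    
    ----ooooooooooooooooooooooo-#    
     ##--ooooooooooooooooooo-oo#     
      ##--ooooooooooooooooo--#-      
       ##----oooooooooooo---##       
         ###--o-o-ooo--o--##         
          #######---#----##          
             #####-#####             
                  #
```

The rectified face map shows the large hole at +y, the stripe at about −1.95 rad and the 8 mm hole agreeing, so the cap is at about −1.9. That is slightly too far, so I turn back about 0.25.

```bash

python3 -m creep '{"translation":[[0,1,-20],[0,1,-50],[0,1,-80],[0,1,-98],[0,1,-98]],"yaw":[-0.06,-0.12,-0.12,-0.12,-0.12],"gripper":[0,0,0,0,0]}' 4
python3 -m creep '{"translation":[[0,0,0],[0,0,0],[0,0,0],[0,0,0],[0,0,0]],"yaw":[0,0,0,0,0],"gripper":[140,140,140,140,140]}' 4
python3 -m creep '{"translation":[[0,0,0],[0,0,0],[0,0,0],[0,0,0],[0,0,0]],"yaw":[0.1,0.2,0.32,0.32,0.32],"gripper":[140,140,140,140,0]}'
python3 -m creep '{"translation":[[0,0,0],[0,0,0],[0,0,30],[0,0,65],[0,0,105]],"yaw":[0,0,0,0,0],"gripper":[0,0,0,0,0]}'
python3 -m creep '{"translation":[[-30,0,20],[-60,0,40],[-90,0,40],[-120,0,40],[-150,0,40]],"yaw":[0,0,0,0,0],"gripper":[0,0,0,0,0]}'
python3 - <<'E'
from capang import *
c=cam('scene')
P,uv=cloud(c,mask(c,(5,150,80),(20,255,255),(300,245,350,290)));m,n,i=plane(P);Q=P[i];B=np.linalg.svd(Q-m)[2][:2]
(cx,cy),r=cv2.minEnclosingCircle(((Q-m)@B.T).astype(np.float32));G=m+np.array([cx,cy])@B
print(G,n,'vs start mm',(G-np.array([.5984,.2337,.157]))*1e3)
F=np.array([.5982,.2340,.1576])
g=np.arange(-36,37,2)/1e3
for xx in g[::-1]:
    p=proj(c,[F+xx*X+yy*Y for yy in g]).round().astype(int)
    s=''
    for yy,(q,r) in zip(g,p):
        R,Gr,Bl=c['pixels'][r,q].astype(int)
        s+= ' ' if np.hypot(xx,yy)>.036 else ('R' if R>110 and Gr<.35*R else 'o' if R>170 and Bl<.35*R else '-' if R-Bl>60 else '#')
    print(s)
a_=cam('top');save(a_,'pics/final.png')
E
```

```text
time_s: 36.03
ee_pos: [0.5873, 0.2336, 0.1521]
eef_rot: [3.138, -0.042, 2.773]
force: [-0.6, 0.1, -0.1]
grip_width: 0.094
time_s: 36.45
ee_pos: [0.5876, 0.2337, 0.1531]
eef_rot: [3.137, -0.041, 2.773]
force: [-0.2, -1.7, 1.5]
grip_width: 0.0665
time_s: 36.87
ee_pos: [0.5878, 0.2338, 0.1536]
eef_rot: [3.136, -0.04, 3.09]
force: [-0.0, 0.3, 0.2]
grip_width: 0.0695
time_s: 37.28
ee_pos: [0.5871, 0.2335, 0.2586]
eef_rot: [3.138, -0.043, 3.087]
force: [-0.1, -0.5, 0.3]
grip_width: 0.0939
time_s: 37.7
ee_pos: [0.4357, 0.2333, 0.2988]
eef_rot: [3.137, -0.042, 3.085]
force: [0.5, -0.2, -0.2]
grip_width: 0.0939
[0.59883372 0.23446692 0.15732245] [ 0.61052176 -0.10511054  0.7849936 ] vs start mm [0.43371652 0.76692274 0.32244539]
                  #                  
             ###########             
          ------------#####          
         -----ooooooo----###         
       ----ooooooooooooo--####       
      ---ooooooooooooooooooo-##      
     ---ooooooooooooooooooooo--#     
    ---ooooooooooooooooooooooo--#    
    ---ooooooooo----ooooooooooo--    
   ---ooooooooo----ooooooooo
[... 317 characters left out ...]
-oooooooooooooooooo------------oo#
 --ooooooooooooooooooo----------ooo- 
 --RRRRRoooooooooooooo----------oooo 
 -RRRRRooooooooooooooo----------ooo- 
 --RRoooooooooooooooooooo-----ooooo# 
 ---oooooooooooooooooooooo-o-ooooo-- 
  ---oooooooooooooooooooooooooooooo  
  ---oooooooooooooooooooooooooooo-#  
  ----oooooooooooooooooooooooooooo#  
   --oooooooooooooooooooooooooooo#   
    --ooooooooooooooooooooooooo-#    
    ----oooooooooooooooooooooo--#    
     ----ooooooooooooooooooo---#     
      ##--ooooooooooooooooo--##      
       ##--oooooooooooooo---##       
         ###--o-o-ooo--o--##         
          #####-----#-##-##          
             #####-#####             
                  #
```

View pics/final.png

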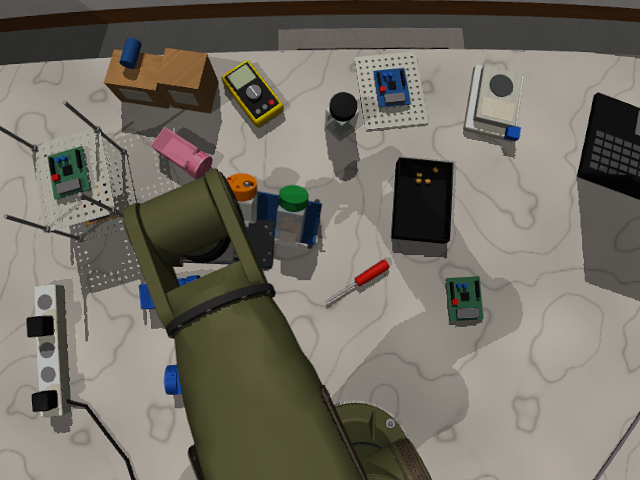

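The final view shows four spacers in the tray near (418–436,170–182), the tray, other jars, PCB and driver in place, and the arm clear. Cap marks read −1.69 to −1.78 rad, so it is shut. Handing in.

```bash
python3 -c "
from station import ctrl
print(ctrl.hand_in()); print(ctrl.get_obs()['time_s'])"
```

```text
the job is handed in; nothing more can be done
None
the job is handed in; nothing more can be done
```

The job is done and handed in at about 38 s of the 72 s allowed; the station reports no verdict.

- **Opening the cap:** I turned it to the large hole with light rim pinches and yaw strokes. The red stripe read about −0.03 rad, and −0.08 once the 1.8 mm offset of the jar's mark is allowed for. The hole itself had read lower than the stripe did (−0.09 against −0.20 on the stroke before the final small correction).
- **Pouring:** I rolled the jar mouth-down in the jaws against the tray's near wall to about −15°, short of the advised 25°, then shook it. The top view showed all four spacers in the tray.
- **Returning the jar:** I rolled it back up on the rack's deck edge. It had slipped about 25 mm in the pads, so I released it at 26° and it dropped the last part onto its deck. The cap face then measured within about 1.5 mm of its start position, at 52.8°.
- **Closing the cap:** the first closing went to about −1.9 rad, so I turned it back. Three marks on the face now give −1.69, −1.74 and −1.78 rad, inside the −2.0 to −1.3 range.
- **Final check:** the last top view shows four spacers in the tray and the arm clear. The tray, green and black jars, circuit board and screwdriver look unmoved. The mouse was hidden behind the arm in that picture, so I could not see it, but no move went near it.

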